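Pack a spare drive in the lower tier of a transport case

TASK

Pack the spare drive for transport. Lift the divider flap of the case by its lip and stand it upright; one spacer plate was left lying in the lower tier, so add from the mat the one that brings the pair to 20 mm. Lay the drive flat on top of them between the ribs, without dropping it, and press the flap fully shut over it. Leave the tape roll, the cutter and the supply brick where they are.

Things in the scene. Friction and masses are not known exactly. Their poses are not given: they have to be found in the camera images.
- case: Grey two-tier transport case, fixed to the desk, outside 116 (x) x 134 (y) x 35 mm high; walls and floor 4 mm. Origin at the centre of its underside, z up, its front (-x) side, where the lip is, faces the mat, towards the robot and its right. A 0.36 m tall upright computer chassis stands on its left. It is covered by the divider flap, whose closed underside is 35.5 mm above the desk.
- case_bay (a point): Centre of the lower tier's floor, 4 mm above the desk, axes as the case. Inside 108 (x) x 126 (y) mm. Four ribs (8 mm thick, tops 30 mm above the desk, at x = +-38 mm) reach in from the side walls and leave a 76 mm wide bay; between them, |x| < 34 mm, the whole width is free for fingers. A 20 mm pair of spacers and the 10 mm drive leave 1.5 mm under the shut flap.
- flap (a joint): Angle of the divider flap, hinged along y on the case's +x rim: 0 shut on the rim, 1.57 upright, stop at 1.92 rad. Hinge friction (0.25 N m, about 2 to 3 N at the lip; the flap weighs 0.14 kg) holds it at any angle. Starts between 0 and 0.2.
- flap_lip (a point): Middle of the lower front edge of the flap's lip, 134 mm from the hinge. The lip is 66 mm wide and 4 mm thick and overhangs the case's front wall by 18 mm: hook a fingertip under it slantwise from the front. x from lip to hinge, z out of the flap's upper side.
- flap_hinge (a point): Middle of the hinge line, level with the flap's underside: 58 mm from the case's centre on its +x side, 35.5 mm above the desk; axes turn with the flap. The flap is a 4 mm plate, 116 x 134 mm; its upper side is a shallow empty tray with a rim of 7 mm at sides and back and 6 mm ribs near the hinge; the 60 mm nearest the front are smooth.
- mat: Fixed black rubber mat in front of the case's lip, 76 (x) x 184 (y) x 4 mm; origin at the centre of its underside, axes parallel to the case's. Three spacers lie on it in a row along y, 62 mm apart (28 mm free between them).
- spacer_4: Loose aluminium spacer plate, 56 (x) x 34 (y) x 4 mm thick, with two 10 mm holes; origin at the centre of its underside. The four plates differ only in thickness (4, 8, 12, 16 mm). At the start any one of them lies near the middle of the lower tier, under the flap, the others on the mat; all flat, x within 0.1 rad of the case's x.
- spacer_8: Loose aluminium spacer plate, 56 (x) x 34 (y) x 8 mm thick, with two 10 mm holes; origin at the centre of its underside. The four plates differ only in thickness (4, 8, 12, 16 mm). At the start any one of them lies near the middle of the lower tier, under the flap, the others on the mat; all flat, x within 0.1 rad of the case's x.
- spacer_12: Loose aluminium spacer plate, 56 (x) x 34 (y) x 12 mm thick, with two 10 mm holes; origin at the centre of its underside. The four plates differ only in thickness (4, 8, 12, 16 mm). At the start any one of them lies near the middle of the lower tier, under the flap, the others on the mat; all flat, x within 0.1 rad of the case's x.
- spacer_16: Loose aluminium spacer plate, 56 (x) x 34 (y) x 16 mm thick, with two 10 mm holes; origin at the centre of its underside. The four plates differ only in thickness (4, 8, 12, 16 mm). At the start any one of them lies near the middle of the lower tier, under the flap, the others on the mat; all flat, x within 0.1 rad of the case's x.
- drive: Bare disk drive, flat light-coloured box with a printed label, 100 (x) x 70 (y) x 10 mm, about 0.11 kg (0.08 to 0.15); origin at the centre of its underside. Lies label up on the desk between the robot and the case. Either way round is right in the bay, its long side along the case's x.
- tape_roll: Bystander: roll of brown tape, 81 mm across, 19 mm high, lying flat.
- cutter: Bystander: side cutter with red grips, 116 x 47 x 12 mm.
- brick: Bystander: black supply brick, 118 x 62 x 32 mm.
Things that resemble listed ones, but are neither listed nor needed, are in the scene too. What is shaped like the spacer_8 but red is not meant.

How it is judged:
By the outcome, as a careful person would: the job done as asked, in the order asked, and still so for the second after the job is handed in, with the robot touching nothing.
It also fails if it takes over 72 s, if anything falls off the work surface, if the arm or the gripper's body presses on something with over 40 N, if the wrist force passes 120 N, or if a joint passes its speed limit or range.

ROBOT

A 7-joint arm with a two-finger parallel gripper is mounted at the origin on a cart in front of the work surface, level with it; the furniture and walls round the work are solid. World frame = base frame: x ahead of the robot, y to its left, z up, the work surface at z = 0. Lengths are in m, angles in rad, forces in N, time in s.
With the tool pointing down it reaches from about 0.4 to 0.85 m from the base axis. Payload 4.5 kg.
Tool frame: the origin (TCP) lies where the fingers leave the gripper's body, on its centre line; the fingertips stand 64 mm ahead of it and the grasp point (between the pads) lies 45 mm ahead of it; z points along the fingers, y is the line along which they close (so a half turn about z gives the same grasp; the last joint's range is limited). The gripper opens to 88 mm and grips with 3 to 60 N. Pads are 18 mm wide; open, the fingers measure 123 mm over their backs; the gripper's body (75 mm by 187 mm) begins 45 mm behind the grasp point.
Start: joints at [-1.28, 0.689, -0.195, 1.565, 0.157, 0.902, -0.215], TCP at [0.159, 0.605, 0.303] pointing down, gripper open.
Joint ranges: [-3.01, 3.01], [-0.46, 2.08], [-1.47, 1.51], [0.13, 2.56], [-1, 4.14], [0.04, 2.09], [-2.66, 2.66]. Speed limits (rad/s): [2.57, 2.57, 3.14, 3.14, 3.14, 3.14, 3.14].

INTERFACE

Orientations are given as a unit quaternion [x, y, z, w].
In Python, from plant import r gives the robot as it stands.
- The arm moves only by the tool play_rows, never from a script. Its arguments are lists of equal length, an entry for each row: "translation": the shift along the tool's x, y, z in m, a list of three; "delta_rot": the turn, a rotation vector about the tool's x, y, z in degrees, a list of three; "grip": the opening, from -1 (shut) to 1 (fully open). In form: {"translation": [[x, y, z], ...], "delta_rot": [[rx, ry, rz], ...], "grip": [grip, ...]}. A call has 1 to 20 rows; each row shifts and turns the commanded pose from where the row before left it, along the tool's axes as they then stand; what a row does not reach is not made up. A row lasts 1/8 s, in which the tool goes at most 62.5 mm and 10.7 degrees, less where a joint would pass 70% of its speed; a pose out of reach is approached as far as the arm can. A call with a gripper value outside its range is refused whole. The fingers move at their own pace and stop on an object; "squeeze" is the grip in N (left out, the last holds). Time passes only in rows, so rows that do not move let the fingers close. It gives the time, the measured TCP pose, the force, the opening and the grip force at its end, in the units of the state.
- r.get_state(): the state, without advancing time (a new reading comes with each control period).
- r.snapshot(name): name is "side" or "top" or "wrist"; returns the picture (480x640x3 uint8, blue, green, red); there is no depth.
- r.get_calibration(name): a dict with "intrinsics" (3x3 intrinsics, pixels), "k1" (the pictures are not rectified: a ray, as slopes to the right and down, at radius r is drawn at 1 + k1 r^2 times it, then the intrinsics apply), "eye" and "rotation" of the camera in the world. Camera axes: x right, y up, looking along -z (the intrinsics and any distortion apply to the point x, -y, -z); pixel columns grow to the right and rows downward; lengths in m; the calibration is good to about 2 mm. A picture is of the moment at which its call begins: read the wrist's pose just before it. get_calibration takes no time and is no camera call; for the wrist camera it gives the pose at the moment of the call.
- r.finish_job(): hands the job in; it is judged then, once.
Trained networks look in the newest picture that a camera, given by its name, has taken for a name from the list of things; names that differ only in an ending like _2 or _b are one class to them, and where a whole thing is asked for, a point or a joint stands for the part that bears it (a point fixed in the world has none). Each returns a list of dicts, best first, with "confidence" (0 to 1); they miss things now and then, are a little off and sometimes report something else, mostly with a low value. They report only what shows in the picture. A call takes as long as a camera call. They do not tell look-alikes from the thing itself.
- r.look_for(camera, target): "point" ([x, y, z] in m, in world coordinates, good to about 4 mm: the middle of the surface that is visible of it).
- r.silhouettes(camera, target): "pixels" (480x640 bool, what is visible of it).
The state is a dict: "clock": time; "q": joint angles; "qd": joint speeds; "joint_torque": joint torques, N m; "tool_pos": TCP position; "eef_rot": TCP orientation; "contact_force": force on the tool from outside, world axes, zero at the start; "moment": the same for the moment, N m; "opening": opening from 0.0 (shut) to 1.0 (fully open); "finger_force": force on a finger pad.
Only numpy, scipy, OpenCV 4.12 (cv2) and the standard library are available. Lean on these libraries where they do the work, as an engineer would, in place of code of your own. Each camera call takes 0.05 s, during which the arm holds its last target. There are 200 camera calls.

## Working session

There is one attempt and no reset: what is moved stays moved. The work goes in short steps, Python scripts to look and compute and a tool call to move; the robot and the scene stay as the last step left them, time stands still between calls to the robot, and variables do not carry over. Pictures are saved under pics/ and viewed, at most 10 in all, crops included, and the job is handed in when it is done.

Besides the shell and the picture viewer there is one more tool, called after "Request:" by a JSON object that holds its "name" and its "arguments". play_rows: Moves the arm, as the interface text tells. Its arguments: {"type":"object","properties":{"translation":{"type":"array","items":{"type":"array","items":{"type":"number"}}},"delta_rot":{"type":"array","items":{"type":"array","items":{"type":"number"}}},"grip":{"type":"array","items":{"type":"number"}},"squeeze":{"type":"number"}},"required":["translation","delta_rot","grip"]}

```bash
ls; mkdir -p pics
cat > h.py <<'E'
import numpy as np, cv2
from plant import r
from scipy.spatial.transform import Rotation as R
def cal(n): return r.get_calibration(n)
def proj(c,P):
    P=np.atleast_2d(P); p=(P-np.array(c['eye']))@np.array(c['rotation'])
    s=np.c_[p[:,0],-p[:,1]]/(-p[:,2:3]); s=s*(1+c['k1']*(s**2).sum(1,keepdims=True))
    K=np.array(c['intrinsics']); return s@K[:2,:2].T+K[:2,2]
def ray(c,px):
    px=np.atleast_2d(px).astype(float);K=np.array(c['intrinsics'])
    d=(px-K[:2,2])@np.linalg.inv(K[:2,:2]).T; s=d.copy()
    for _ in range(20): s=d/(1+c['k1']*(s**2).sum(1,keepdims=True))
    v=np.c_[s[:,0],-s[:,1],-np.ones(len(s))]; return v@np.array(c['rotation']).T
def atz(c,px,z):
    v=ray(c,px); e=np.array(c['eye']); return e+v*((z-e[2])/v[:,2:3])
E
python3 - <<'E'
from h import *
for n in ['side','top','wrist']:
    im=r.snapshot(n); cv2.imwrite(f'pics/{n}0.png',im); c=cal(n); print(n,np.round(c['eye'],3),c['k1'],np.round(c['rotation'],2).tolist(),np.array(c['intrinsics'])[0])
for t in ['case','flap_lip','flap_hinge','mat','spacer_4','drive','tape_roll','cutter','brick']:
    for n in ['top','side']:
        print(t,n,[(np.round(d['point'],3).tolist(),round(d['confidence'],2)) for d in r.look_for(n,t)])
s=r.get_state();print(s)
E
```

```text
pics
side [ 0.836 -0.847  1.181] -0.027269691448321795 [0.27, 0.06, 0.24, 0.93] [571.67686054   0.         319.38416208]
top [ 0.342 -0.255  0.933] 0.012228497929649786 [0.08, -0.05, -0.7, 0.71] [446.68272219   0.         321.26471409]
wrist [0.083 0.623 0.384] 0.014582964687173254 [-0.12, -0.09, 0.6, 0.78] [430.97374551   0.         313.80413361]
case top [([0.56, -0.204, 0.042], 0.81)]
case side [([0.572, -0.213, 0.042], 0.8)]
flap_lip top [([0.558, -0.205, 0.044], 0.78)]
flap_lip side [([0.562, -0.209, 0.043], 0.86)]
flap_hinge top [([0.558, -0.205, 0.046], 0.73)]
flap_hinge side [([0.562, -0.208, 0.044], 0.82)]
mat top [([0.445, -0.305, 0.002], 0.95)]
mat side [([0.448, -0.307, 0.003], 0.85), ([0.566, -0.217, 0.044], 0.51)]
spacer_4 top [([0.486, -0.347, 0.014], 0.92), ([0.292, -0.233, 0.009], 0.81), ([0.405, -0.255, 0.018], 0.6)]
spacer_4 side [([0.409, -0.259, 0.024], 0.81), ([0.29, -0.231, 0.01], 0.77), ([0.452, -0.298, 0.011], 0.71), ([0.49, -0.348, 0.011], 0.53)]
drive top [([0.414, -0.146, 0.01], 0.94), ([0.561, -0.206, 0.042], 0.38)]
drive side [([0.416, -0.15, 0.011], 0.9
[... 345 characters left out ...]
,  0.68907285, -0.19461656,  1.56528404,  0.1573049 ,
        0.90248178, -0.21509102]), 'qd': array([ 1.68877756e-03, -3.52317976e-04,  7.35916361e-05, -8.81330088e-04,
       -1.20541673e-03, -2.04043695e-04, -4.71200477e-04]), 'joint_torque': array([ 2.17242982e-04, -5.27496815e+01, -1.26705185e+00, -1.53750318e+01,
       -5.17708668e-02, -5.94559333e-04,  3.60368597e-05]), 'tool_pos': array([0.15872161, 0.60454256, 0.30276436]), 'eef_rot': array([ 1.28028680e-01,  9.91770464e-01,  6.96592290e-05, -2.69629837e-06]), 'contact_force': array([-0.18459367, -0.24724919,  0.37854773]), 'moment': array([ 0.02671199, -0.00690366,  0.00675559]), 'finger_force': 0.0, 'opening': 0.9964180662712705}
```

```bash
sed -i "s/def cal(n): return r.get_calibration(n)/def cal(n):\n    c=dict(r.get_calibration(n)); c['rotation']=R.from_quat(c['rotation']).as_matrix(); return c/" h.py
python3 - <<'E'
from h import *
c=cal('top');print(proj(c,[[.56,-.204,.042],[.445,-.305,.002],[.414,-.146,.01]]));c=cal('side');print(proj(c,[[.56,-.204,.042],[.445,-.305,.002]]))
E
```

```text
[[314.9488619  208.68171417]
 [363.48249795 267.05635899]
 [286.7346769  280.90757826]]
[[342.98017926 252.86956295]
 [279.20133293 273.12339759]]
```

View pics/top0.png

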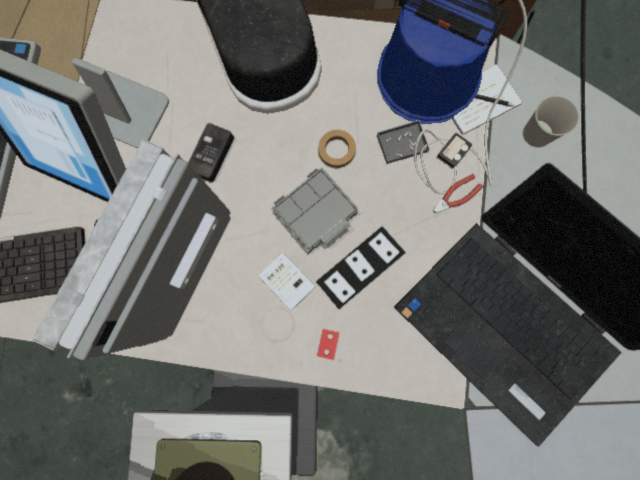

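View pics/side0.png

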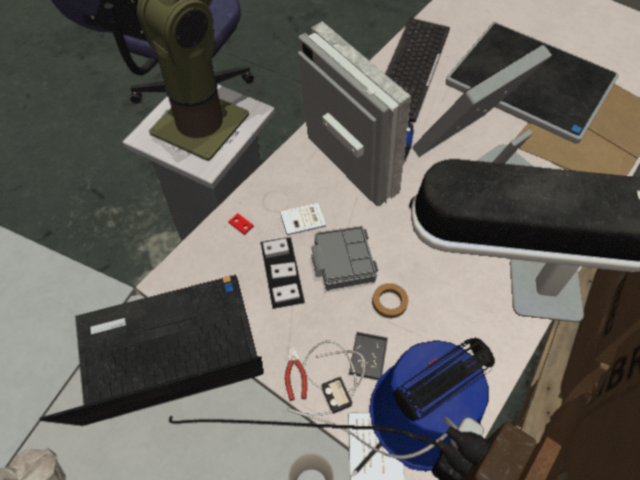

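```bash
cat > fit.py <<'E'
from h import *
from scipy.optimize import least_squares
def rectfit(c,mask,z):
    # min-area rectangle of mask back-projected on plane z
    m=cv2.findContours(mask.astype(np.uint8),cv2.RETR_EXTERNAL,cv2.CHAIN_APPROX_NONE)[0]
    p=max(m,key=cv2.contourArea)[:,0,:]
    w=atz(c,p,z)[:,:2].astype(np.float32)
    (cx,cy),(a,b),t=cv2.minAreaRect(w*1000)
    return np.round([cx,cy,a,b,t],1)
E
python3 - <<'E'
from fit import *
for n in ['top','side']:
    c=cal(n)
    for t,z in [('mat',.004),('drive',.01),('flap_lip',.04),('case',.0395),('spacer_4',.012),('tape_roll',.019)]:
        for d in r.silhouettes(n,t)[:4]: print(n,t,round(d['confidence'],2),rectfit(c,d['pixels'],z), d['pixels'].sum())
c=cal('top');print('chassis',np.round(atz(c,[[230,212],[174,352],[185,185]],0),3).tolist())
c=cal('side');print('chassis',np.round(atz(c,[[305,130],[382,201],[402,195]],0),3).tolist())
im=r.snapshot('side');cv2.imwrite('pics/side1.png',cv2.resize(im[180:330,210:410],None,fx=4,fy=4,interpolation=cv2.INTER_CUBIC))
E
```

```text
top mat 0.97 [ 447.4 -299.2   76.7  182.3   40.5] 1695
top mat 0.71 [ 564.5 -207.1  138.8  140.7   41.1] 3765
top drive 0.8 [ 416.  -146.3  100.2   73.7   45.1] 1623
top drive 0.5 [ 599.  -499.4   45.6  111.4   34.3] 532
top drive 0.2 [ 404.5 -255.5   56.4   34.3   40.9] 418
top flap_lip 0.83 [ 556.  -208.8  136.7  137.5   39.7] 3946
top case 0.88 [ 558.  -205.2  141.9  139.    40.4] 4174
top spacer_4 0.89 [ 486.3 -346.1   58.1   36.1   42.5] 467
top spacer_4 0.7 [ 404.8 -254.9   55.1   34.4   41.5] 409
top spacer_4 0.61 [ 287.6 -232.7   34.1   55.6   77.5] 454
top spacer_4 0.57 [ 448.4 -296.1   57.    34.9   36.9] 431
top tape_roll 0.65 [ 701.4 -247.    79.7   83.8   89.9] 794
side mat 0.62 [ 447.2 -298.2   78.7  188.8   40.7] 1239
side drive 0.88 [ 418.  -146.2  101.2   74.7   45.6] 972
side flap_lip 0.72 [ 554.7 -204.2  136.   141.1   40.1] 2715
side flap_lip 0.5 [ 415.2 -267.4   57.5   44.6   42.9] 388
side case 0.98 [ 564.6 -210.   139.6  158.4   40.6] 3172
side spacer_4 0.81 [ 451.2 -297.6   56.9   38.8   36. ] 337
side spacer_4 0.76 [ 488.  -345.7   54.7   37.    42.2] 320
side spacer_4 0.62 [ 292.7 -235.    37.9   62.6   79. ] 312
side spacer_4 0.53 [ 404.7 -253.9   57.8   46.    42.3] 382
side tape_roll 0.76 [ 705.3 -248.8   77.2   87.1   24.3] 669
chassis [[0.562, -0.018, 0.0], [0.267, 0.083, 0.0], [0.623, 0.084, 0.0]]
chassis [[0.27, 0.124, 0.0], [0.565, 0.007, 0.0], [0.602, 0.05, 0.0]]
```

View pics/side1.png

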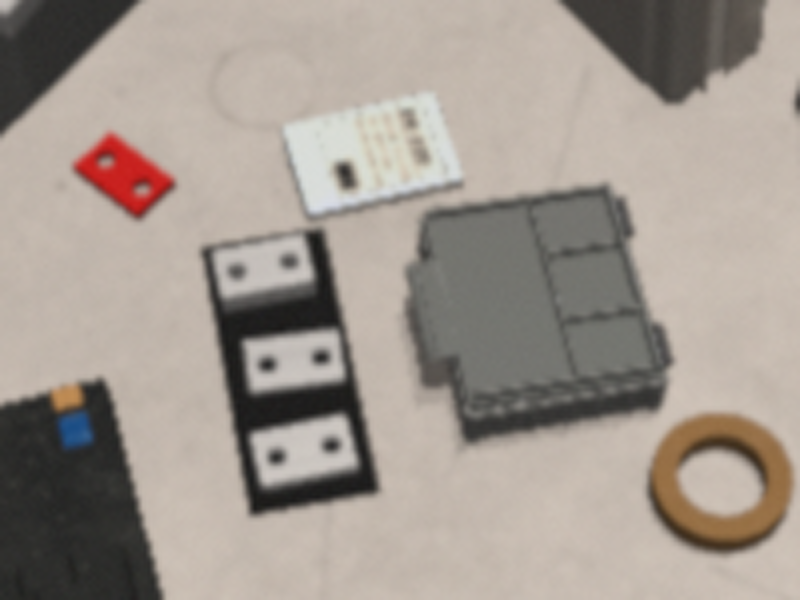

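```bash
cat >> h.py <<'E'
def pose():
    s=r.get_state(); return np.array(s['tool_pos']),R.from_quat(s['eef_rot'])
def Rt(yaw,tilt=0): # tool x at yaw (horizontal), z down; tilt: z leans towards tool x
    x=np.array([np.cos(yaw),np.sin(yaw),0]); dn=np.array([0,0,-1.])
    z=dn*np.cos(tilt)+x*np.sin(tilt); xx=x*np.cos(tilt)-dn*np.sin(tilt)
    return R.from_matrix(np.c_[xx,np.cross(z,xx),z])
def plan(wps,p=None,q=None,vmax=.058,wmax=10,dp=3):
    """wps: (pos,R[,v]); prints rounded rows"""
    if p is None: p,q=pose()
    T=[];D=[]
    for w in wps:
        P,Q=np.array(w[0],float),w[1]; v=w[2] if len(w)>2 else vmax
        n=max(1,int(np.ceil(max(np.linalg.norm(P-p)/v,np.degrees((q.inv()*Q).magnitude())/wmax))))
        p0,q0=p,q; dr=(q0.inv()*Q).as_rotvec()
        for i in range(1,n+1):
            pt=p0+(P-p0)*i/n; qt=q0*R.from_rotvec(dr*i/n)
            t=np.round(q.inv().apply(pt-p),dp); d=np.round(np.degrees((q.inv()*qt).as_rotvec()),1)
            T.append(t.tolist());D.append(d.tolist()); p=p+q.apply(t); q=q*R.from_rotvec(np.radians(d))
    print(len(T),'rows'); print('"translation":',str(T).replace(' ','').replace('-0.0,','0,')); print('"delta_rot":',str(D).replace(' ',''))
    return p,q
E
python3 - <<'E'
from h import *
p,q=pose(); c=cal('wrist'); print((q.inv()*R.from_matrix(c['rotation'])).as_matrix().round(3).tolist(), q.inv().apply(np.array(c['eye'])-p).round(4))
a,b=cal('top'),cal('side')
def tri(u,v):
    d1,d2=ray(a,u)[0],ray(b,v)[0]; s=np.linalg.lstsq(np.c_[d1,-d2],np.array(b['eye'])-a['eye'],rcond=None)[0]
    x,y=a['eye']+d1*s[0],b['eye']+d2*s[1]; return x.round(3),np.linalg.norm(x-y).round(3)
print('lamp',tri([270,105],[413,205]),tri([228,80],[425,165]))
print('chassis top', tri([150,145],[404,98]),tri([40,342],[302,30]))
yaw=np.radians(40.6)
def cyl(rr,az,z,): return [rr*np.cos(np.radians(az)),rr*np.sin(np.radians(az)),z]
y0=np.arctan2(q.as_matrix()[1,0],q.as_matrix()[0,0]);print(np.degrees(y0))
W=[([p[0],p[1],.5],q)]
N=5
for i in range(1,N+1):
    f=i/N; W.append((cyl(.60+(.541-.6)*f,75.3+(-33.7-75.3)*f,.5 if i<N else .47),Rt(y0+(yaw-y0)*f)))
W.append(([.45,-.30,.30],Rt(yaw)))
print(plan(W))
E
```

```text
[[-0.0, 0.954, 0.298], [1.0, 0.0, -0.001], [-0.001, 0.298, -0.954]] [ 0.0777 -0.0008 -0.0816]
lamp (array([ 0.686, -0.138,  0.246]), np.float64(0.01)) (array([ 0.684, -0.089,  0.329]), np.float64(0.02))
chassis top (array([0.572, 0.008, 0.356]), np.float64(0.001)) (array([0.307, 0.116, 0.376]), np.float64(0.038))
165.28920463707723
28 rows
"translation": [[0,0.0,-0.049],[0,0.0,-0.05],[0,0.0,-0.049],[0,0.0,-0.049],[-0.044,-0.016,-0.0],[-0.045,-0.012,-0.0],[-0.045,-0.008,-0.0],[-0.046,-0.004,-0.0],[-0.047,0.001,-0.0],[-0.054,-0.01,-0.0],[-0.055,-0.005,-0.0],[-0.055,0.002,-0.0],[-0.055,0.007,-0.0],[-0.054,-0.007,-0.0],[-0.053,-0.002,-0.0],[-0.054,0.005,-0.0],[-0.053,0.01,-0.0],[-0.053,-0.004,-0.0],[-0.053,0.001,-0.0],[-0.052,0.008,-0.0],[-0.051,0.013,-0.0],[-0.052,-0.001,0.007],[-0.052,0.004,0.008],[-0.051,0.009,0.007],[-0.049,0.016,0.008],[0,0,0.057],[0,0,0.056],[0,0,0.057]]
"delta_rot": [[0.0,0.0,0.0],[0.0,0.0,0.0],[0.0,0.0,0.0],[0.0,0.0,0.0],[0.0,-0.0,5.0],[0.0,-0.0,5.0],[0.0,-0.0,5.0],[0.0,-0.0,5.0],[0.0,-0.0,4.9],[0.0,-0.0,6.2],[0.0,-0.0,6.3],[0.0,-0.0,6.2],[0.0,-0.0,6.3],[0.0,-0.0,6.2],[0.0,-0.0,6.3],[0.0,-0.0,6.2],[0.0,-0.0,6.2],[0.0,-0.0,6.2],[0.0,-0.0,6.3],[0.0,-0.0,6.2],[-0.0,-0.0,6.3],[-0.0,-0.0,6.2],[-0.0,-0.0,6.2],[-0.0,-0.0,6.3],[-0.0,-0.0,6.2],[-0.0,-0.0,-0.0],[-0.0,-0.0,-0.0],[-0.0,-0.0,-0.0]]
(array([ 0.45048083, -0.30014105,  0.29967841]), Rotation.from_matrix(array([[ 7.59393909e-01,  6.50631148e-01,  2.06330822e-05],
                            [ 6.50631146e-01, -7.59393908e-01,  6.17524031e-05],
                            [ 5.58466738e-05, -3.34698728e-05, -9.99999998e-01]])))
```

Request:
{"name": "play_rows", "arguments": {"translation": [[0,0,-0.049],[0,0,-0.05],[0,0,-0.049],[0,0,-0.049],[-0.044,-0.016,0],[-0.045,-0.012,0],[-0.045,-0.008,0],[-0.046,-0.004,0],[-0.047,0.001,0],[-0.054,-0.01,0],[-0.055,-0.005,0],[-0.055,0.002,0],[-0.055,0.007,0],[-0.054,-0.007,0],[-0.053,-0.002,0],[-0.054,0.005,0],[-0.053,0.01,0],[-0.053,-0.004,0],[-0.053,0.001,0],[-0.052,0.008,0]], "delta_rot": [[0,0,0],[0,0,0],[0,0,0],[0,0,0],[0,0,5],[0,0,5],[0,0,5],[0,0,5],[0,0,5],[0,0,6.2],[0,0,6.2],[0,0,6.2],[0,0,6.3],[0,0,6.2],[0,0,6.3],[0,0,6.2],[0,0,6.2],[0,0,6.2],[0,0,6.3],[0,0,6.2]], "grip": [1,1,1,1,1,1,1,1,1,1,1,1,1,1,1,1,1,1,1,1]}}

```text
clock: 4.2
tool_pos: [0.5444, -0.0628, 0.4998]
eef_rot: [0.811, 0.585, 0.0, -0.0]
contact_force: [0.4, 0.1, 0.3]
opening: 1.0
finger_force: 0.0
```

Request:
{"name": "play_rows", "arguments": {"translation": [[-0.051,0.013,0],[-0.052,-0.001,0.007],[-0.052,0.004,0.008],[-0.051,0.009,0.007],[-0.049,0.016,0.008],[0,0,0.057],[0,0,0.056],[0,0,0.057],[0,0,0]], "delta_rot": [[0,0,6.3],[0,0,6.2],[0,0,6.2],[0,0,6.3],[0,0,6.2],[0,0,0],[0,0,0],[0,0,0],[0,0,0]], "grip": [1,1,1,0,-1,-1,-1,-1,-1]}}

```text
clock: 5.32
tool_pos: [0.4487, -0.2986, 0.2967]
eef_rot: [0.938, 0.347, -0.003, -0.004]
contact_force: [-0.3, -1.0, 0.9]
opening: 0.346
finger_force: 0.0
```

Run:
```python
from h import *
c=cal('wrist'); im=r.snapshot('wrist'); cv2.imwrite('pics/w1.png',im)
import pickle; pickle.dump(c,open('w1.pkl','wb')); print(pose()[0],c['eye'])
```

```text
[ 0.4500202  -0.30004571  0.29936478] [ 0.50707498 -0.24943041  0.37808135]
```

View pics/w1.png

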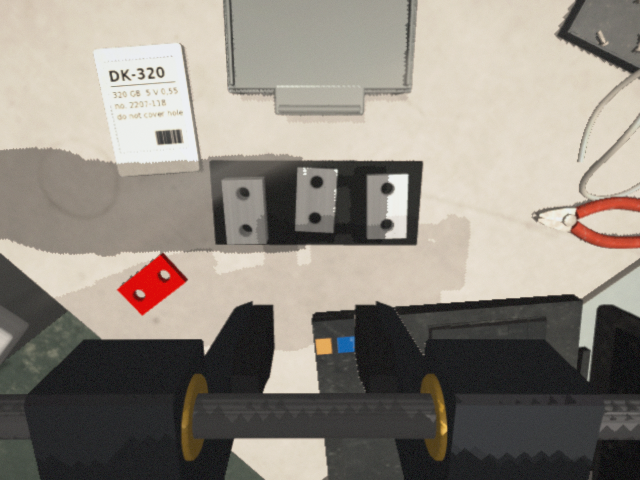

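```bash
cat >> h.py <<'E'
YAW=np.radians(40.6); CC=np.array([.563,-.203])
def cw(x,y,z):
    e=np.array([np.cos(YAW),np.sin(YAW)]);f=np.array([-e[1],e[0]]); return np.r_[CC+e*x+f*y,z]
E
python3 - <<'E'
from h import *
plan([(cw(-.06,0,.15),Rt(YAW,-np.radians(30)))])
E
```

```text
3 rows
"translation": [[0.03,0.0,0.05],[0.038,0.0,0.044],[0.044,0.0,0.036]]
"delta_rot": [[-0.0,-10.0,0.0],[-0.1,-10.0,0.0],[-0.0,-10.0,0.0]]
```

Request:
{"name": "play_rows", "arguments": {"translation": [[0.03,0,0.05],[0.038,0,0.044],[0.044,0,0.036],[0,0,0]], "delta_rot": [[0,-10,0],[0,-10,0],[0,-10,0],[0,0,0]], "grip": [-1,-1,-1,-1]}}

```text
clock: 5.88
tool_pos: [0.5208, -0.2349, 0.1413]
eef_rot: [0.902, 0.342, -0.247, 0.087]
contact_force: [0.3, 1.4, 0.8]
opening: 0.003
finger_force: 0.0
```

Run:
```python
from fit import *
import pickle
r.snapshot('side')
c=cal('wrist'); im=r.snapshot('wrist'); cv2.imwrite('pics/w2.png',im); pickle.dump(c,open('w2.pkl','wb')); print(pose()[0],c['eye'])
S=r.silhouettes('wrist','spacer_4'); M=r.silhouettes('wrist','mat'); pickle.dump((S,M),open('w2s.pkl','wb'))
for d in M[:2]: print('mat',rectfit(c,d['pixels'],.004),d['confidence'])
for d in S: 
    print(round(d['confidence'],2),*[rectfit(c,d['pixels'],.004+h) for h in (0,.004,.016)])
```

```text
[ 0.51946644 -0.24241101  0.15153577] [ 0.60070788 -0.16913184  0.1789606 ]
mat [ 448.3 -297.9   79.5  184.    40.3] 0.79
0.97 [ 483.2 -350.8   66.    38.3   41.5] [ 485.8 -346.6   64.5   37.4   41.5] [ 493.9 -334.2   60.    34.8   41.5]
0.89 [ 447.9 -297.9   61.    34.1   37.8] [ 451.4 -295.    59.6   33.4   37.8] [ 461.9 -286.1   55.4   31.    37.8]
0.68 [ 414.2 -145.4  105.5   77.2   44.7] [ 418.4 -146.   103.1   75.5   44.7] [ 431.2 -147.6   95.8   70.2   44.7]
0.61 [ 392.4 -259.5   78.9   43.9   41.3] [ 397.1 -257.4   77.1   42.9   41.3] [ 411.4 -251.2   71.7   39.9   41.3]
0.47 [ 567.  -462.9   31.6   14.8   69.8] [ 567.8 -456.2   30.9   14.4   69.8] [ 570.1 -436.    28.7   13.4   69.8]
0.25 [ 518.  -241.9  107.8  174.5   40.9] [ 519.9 -240.2  105.3  170.5   40.9] [ 525.6 -235.2   97.9  158.5   40.9]
```

View pics/w2.png

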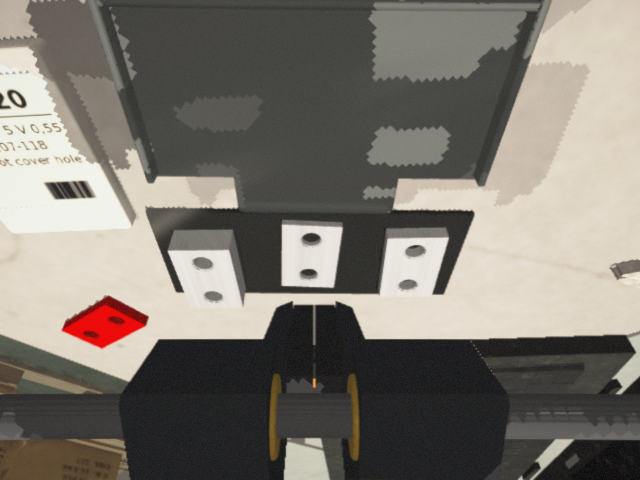

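```bash
cat >> fit.py <<'E'
def box(x,y,t,z,L,W,h):
    e=np.array([np.cos(t),np.sin(t)]);f=np.array([-e[1],e[0]])
    return np.array([np.r_[np.array([x,y])+e*a*L/2+f*b*W/2,zz] for zz in (z,z+h) for a in(-1,1) for b in (-1,1)])
def iou(c,mask,pts):
    m=np.zeros((480,640),np.uint8); cv2.fillConvexPoly(m,cv2.convexHull(np.round(proj(c,pts)*16).astype(np.int32)),1,shift=4)
    return (m.astype(bool)&mask).sum()/(m.astype(bool)|mask).sum()
def fitbox(c,mask,z,L,W,h,g):
    from scipy.optimize import minimize
    f=lambda v:-iou(c,mask,box(v[0],v[1],v[2],z,L,W,h))
    o=minimize(f,g,method='Nelder-Mead',options=dict(initial_simplex=np.array([g]+[np.array(g)+d for d in np.diag([.006,.006,.06])])))
    return o.x,-o.fun
E
python3 - <<'E'
from fit import *
import pickle
c=pickle.load(open('w2.pkl','rb'));S,M=pickle.load(open('w2s.pkl','rb'))
for i in (3,1,0):
    for h in (.004,.008,.012,.016):
        o,s=fitbox(c,S[i]['pixels'],.004,.056,.034,h,[S[i]['point'][0] if 'point' in S[i] else [.486,.45,0,.405][i],[-.347,-.297,0,-.256][i],.7]); print(i,h,o.round(4),round(s,3))
print('drive(partial)')
E
```

```text
3 0.004 [ 0.403  -0.2547  0.7286] 0.748
3 0.008 [ 0.4033 -0.2551  0.7238] 0.836
3 0.012 [ 0.403  -0.2553  0.7397] 0.918
3 0.016 [ 0.4039 -0.2551  0.7281] 0.983
1 0.004 [ 0.4496 -0.2965  0.6606] 0.906
1 0.008 [ 0.4495 -0.2962  0.6631] 0.829
1 0.012 [ 0.4494 -0.2963  0.6754] 0.762
1 0.016 [ 0.4505 -0.2963  0.7101] 0.703
0 0.004 [ 0.486  -0.347   0.7594] 0.919
0 0.008 [ 0.4855 -0.3461  0.7441] 0.968
0 0.012 [ 0.4856 -0.3462  0.7404] 0.879
0 0.016 [ 0.4855 -0.3461  0.7417] 0.803
drive(partial)
```

Run:
```python
from fit import *
import pickle
c1=pickle.load(open('w1.pkl','rb'));c2=pickle.load(open('w2.pkl','rb'))
print('mat',atz(c1,[[210,162],[422,162],[417,244],[215,246]],.004).round(4)[:,:2].tolist(), 'w2',atz(c2,[[472,212],[446,295],[182,293],[147,211]],.004).round(4)[:,:2].tolist())
obs=[(c1,(275,112),(-.134,.033)),(c1,(364,112),(-.134,-.033)),(c2,(239,211),(-.134,.033)),(c2,(391,214),(-.134,-.033))]
def pt(v,a):
    e=np.array([np.cos(v[2]),np.sin(v[2])]);f=np.array([-e[1],e[0]]); x,y=a; zz=.004
    X=.058+x*np.cos(v[3])+zz*np.sin(v[3])*0; X=.058+(x*np.cos(v[3])+zz*np.sin(v[3])); Z=.0355-x*np.sin(v[3])+zz*np.cos(v[3])
    return np.r_[v[:2]+e*X+f*y,Z]
def f(v): return np.r_[np.concatenate([proj(c,pt(v,a))[0]-u for c,u,a in obs]),(v[2]-.707)/.01]
o=least_squares(f,[.563,-.203,.707,.1]); print(o.x,o.fun.round(1)); 
v=o.x; e=np.array([np.cos(v[2]),np.sin(v[2])]); print('lip mid',pt(v,(-.134,0)),'mat rel case',(np.array([.4475,-.2985])-v[:2])@np.c_[e,[-e[1],e[0]]])
print('flap corners w1',proj(c1,[pt(v,(-.116,.067)),pt(v,(-.116,-.067))]).round(),'w2',proj(c2,[pt(v,(-.116,.067)),pt(v,(-.116,-.067))]).round())
```

```text
mat [[0.4155, -0.2066], [0.5336, -0.3443], [0.4787, -0.3927], [0.3576, -0.255]] w2 [[0.5349, -0.341], [0.4788, -0.394], [0.3618, -0.2573], [0.4175, -0.2058]]
[ 0.56458832 -0.20217859  0.70249639  0.0409325 ] [-0.7  0.6 -0.2  1.2 -1.7  0.2  2.3 -0.9 -0.5]
lip mid [ 0.50679331 -0.25110581  0.04498007] mat rel case [-0.15160117  0.00213815]
flap corners w1 [[227.  86.]
 [412.  87.]] w2 [[145. 175.]
 [486. 179.]]
```

```bash
sed -i "s/^YAW=.*/YAW=.706; CC=np.array([.5646,-.2022])/" h.py
cat > hook.py <<'E'
from h import *
d=np.array([.7071,-.7071]);n=np.array([.7071,.7071]);Q=Rt(YAW,np.pi/4);H=np.array([.058,.0355])
def tcp(C): t=C-.009*n-.064*d; return cw(t[0],0,t[1])
def L(th,rr=.134): return H+rr*np.array([-np.cos(th),np.sin(th)])
C0=L(.04)+.012*d-.005*n
E
python3 - <<'E'
from hook import *
p,q=plan([(tcp(C0-.06*d),Q)])
p,q=plan([(tcp(C0),Q,.035)],p,q)
W=[(tcp(L(t)+.012*d),Q,.03) for t in np.linspace(.04,.785,7)]+[(tcp(L(t,.122)),Q,.03) for t in np.linspace(.9,1.6,7)]
plan(W,p,q)
E
```

```text
8 rows
"translation": [[-0.008,0,0.011],[-0.01,-0.001,0.01],[-0.012,0,0.008],[-0.012,0,0.006],[-0.014,-0.001,0.004],[-0.014,0,0.001],[-0.014,-0.001,-0.0],[-0.013,0.0,-0.003]]
"delta_rot": [[0.0,9.3,0.0],[0.1,9.4,0.0],[0.0,9.3,0.0],[0.1,9.4,0.0],[0.0,9.3,0.0],[0.1,9.4,0.0],[0.0,9.3,0.0],[0.1,9.4,0.1]]
2 rows
"translation": [[0,0.0,0.03],[0,0.0,0.03]]
"delta_rot": [[-0.0,-0.0,-0.0],[-0.0,-0.0,-0.0]]
14 rows
"translation": [[0.005,0.0,-0.0],[0.013,0.0,-0.011],[0.014,0.0,-0.008],[0.015,0.0,-0.007],[0.016,0.0,-0.005],[0.016,0.0,-0.004],[0.016,0.0,-0.001],[0.014,0.0,0.001],[0.014,0.0,0.003],[0.014,0.0,0.004],[0.013,0.0,0.005],[0.012,0.0,0.007],[0.012,0.0,0.009],[0.01,0.0,0.01]]
"delta_rot": [[-0.0,-0.0,-0.0],[-0.0,-0.0,-0.0],[-0.0,-0.0,-0.0],[-0.0,-0.0,-0.0],[-0.0,-0.0,-0.0],[-0.0,-0.0,-0.0],[-0.0,-0.0,-0.0],[-0.0,-0.0,-0.0],[-0.0,-0.0,-0.0],[-0.0,-0.0,-0.0],[-0.0,-0.0,-0.0],[-0.0,-0.0,-0.0],[-0.0,-0.0,-0.0],[-0.0,-0.0,-0.0]]
```

Request:
{"name": "play_rows", "arguments": {"translation": [[-0.008,0,0.011],[-0.01,-0.001,0.01],[-0.012,0,0.008],[-0.012,0,0.006],[-0.014,-0.001,0.004],[-0.014,0,0.001],[-0.014,-0.001,0],[-0.013,0,-0.003],[0,0,0],[0,0,0]], "delta_rot": [[0,9.3,0],[0.1,9.4,0],[0,9.3,0],[0.1,9.4,0],[0,9.3,0],[0.1,9.4,0],[0,9.3,0],[0.1,9.4,0.1],[0,0,0],[0,0,0]], "grip": [-1,-1,-1,-1,-1,-1,-1,-1,-1,-1]}}

```text
clock: 7.32
tool_pos: [0.4382, -0.3079, 0.1086]
eef_rot: [0.871, 0.321, 0.348, -0.131]
contact_force: [0.6, 0.8, -0.2]
opening: 0.002
finger_force: 0.0
```

Run:
```python
from hook import *
import pickle
c=cal('wrist'); im=r.snapshot('wrist'); cv2.imwrite('pics/w3.png',im); pickle.dump(c,open('w3.pkl','wb'))
p,q=pose(); print(p,tcp(C0-.06*d),np.degrees((Q.inv()*q).as_rotvec()))
def P(x,y,z): return cw(x,y,z)
x,z=L(.04); print('predicted lip lower corners',proj(c,[P(x,.033,z),P(x,-.033,z)]).round(),'upper',proj(c,[P(x,.033,z+.004),P(x,-.033,z+.004)]).round(),'case front bottom', proj(c,[P(-.058,.067,0),P(-.058,-.067,0)]).round())
plan([(tcp(C0),Q,.035)])
```

```text
[ 0.4392081  -0.30647637  0.10893999] [ 0.43905066 -0.30924303  0.11015437] [ 0.39099917 -1.28435357  0.01380976]
predicted lip lower corners [[248. 244.]
 [389. 244.]] upper [[246. 240.]
 [390. 240.]] case front bottom [[201. 248.]
 [436. 248.]]
2 rows
"translation": [[0.0,0.001,0.029],[0.0,0.001,0.029]]
"delta_rot": [[-0.2,0.6,-0.0],[-0.2,0.7,-0.0]]
```

View pics/w3.png

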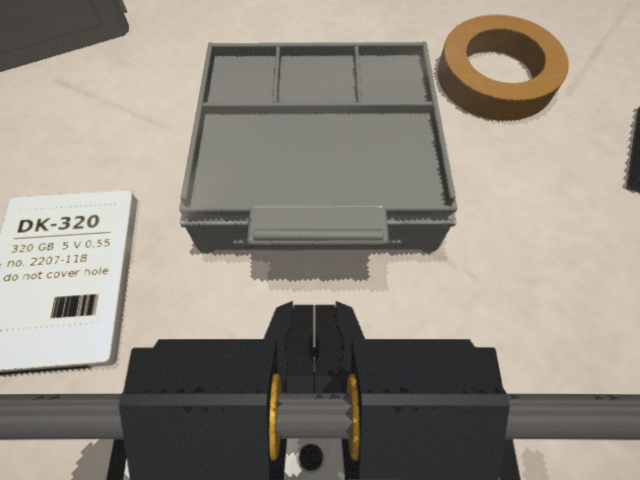

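Request:
{"name": "play_rows", "arguments": {"translation": [[0,0.001,0.029],[0,0.001,0.029],[0,0,0],[0.005,0,0],[0.013,0,-0.011]], "delta_rot": [[0,0.6,0],[0,0.6,0],[0,0,0],[0,0,0],[0,0,0]], "grip": [-1,-1,-1,-1,-1]}}

```text
clock: 8.0
tool_pos: [0.4737, -0.278, 0.0861]
eef_rot: [0.867, 0.319, 0.357, -0.137]
contact_force: [0.2, 0.7, -1.8]
opening: 0.002
finger_force: 1.1
```

Request:
{"name": "play_rows", "arguments": {"translation": [[0.014,0,-0.008],[0.015,0,-0.007],[0.016,0,-0.005],[0.016,0,-0.004],[0.016,0,-0.001],[0.014,0,0.001],[0.014,0,0.003],[0.014,0,0.004],[0.013,0,0.005],[0.012,0,0.007],[0.012,0,0.009],[0.01,0,0.01],[0,0,0],[0,0,0]], "delta_rot": [[0,0,0],[0,0,0],[0,0,0],[0,0,0],[0,0,0],[0,0,0],[0,0,0],[0,0,0],[0,0,0],[0,0,0],[0,0,0],[0,0,0],[0,0,0],[0,0,0]], "grip": [-1,-1,-1,-1,-1,-1,-1,-1,-1,-1,-1,-1,-1,-1]}}

```text
clock: 9.75
tool_pos: [0.5714, -0.1953, 0.1934]
eef_rot: [0.866, 0.319, 0.358, -0.138]
contact_force: [-0.5, 0.2, -0.3]
opening: 0.003
finger_force: 0.0
```

Run:
```python
from hook import *
p,q=pose(); t=tcp(L(1.6,.122)); print(p,t,r.get_state()['contact_force'].round(2))
# implied flap angle from C
x=(p[:2]-CC)@[np.cos(YAW),np.sin(YAW)]; C=np.array([x,p[2]])+.009*n+.064*d-H; print(C, np.arctan2(C[1],-C[0]))
im=r.snapshot('side');cv2.imwrite('pics/s2.png',cv2.resize(im[130:310,210:450],None,fx=3,fy=3,interpolation=cv2.INTER_CUBIC))
```

```text
[ 0.57139594 -0.19527234  0.1933511 ] [ 0.57216705 -0.19574835  0.19633848] [-0.45  0.16 -0.29]
[0.00328439 0.1189606 ] 1.5983983599678862
```

View pics/s2.png

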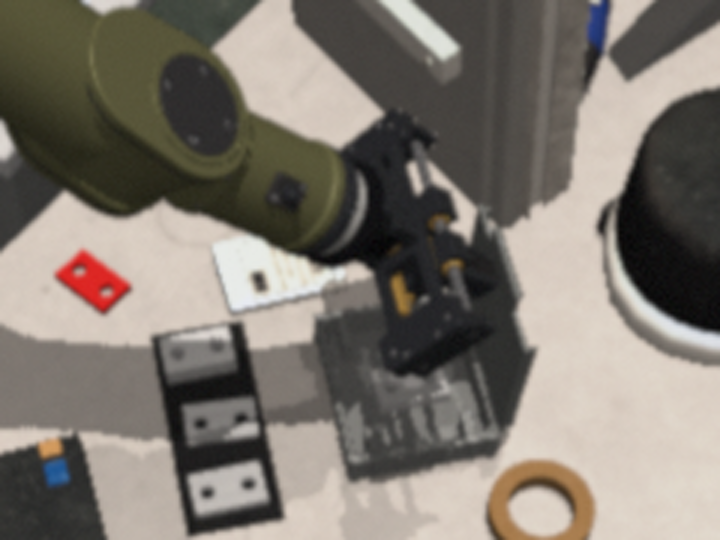

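Run:
```python
from hook import *
plan([(cw(-.085,0,.25),Q)])
```

```text
2 rows
"translation": [[-0.013,0,-0.053],[-0.013,0.0,-0.054]]
"delta_rot": [[-0.3,-0.1,-0.1],[-0.2,-0.1,-0.2]]
```

Request:
{"name": "play_rows", "arguments": {"translation": [[-0.012,0,-0.051],[-0.012,0,-0.051],[0,0,0]], "delta_rot": [[0,0,0],[0,0,0],[0,0,0]], "grip": [-1,-1,-1]}}

```text
clock: 10.18
tool_pos: [0.5023, -0.2581, 0.249]
eef_rot: [0.868, 0.317, 0.358, -0.135]
contact_force: [0.6, 0.5, -0.2]
opening: 0.004
finger_force: 0.0
```

Run:
```python
from hook import *
from fit import *
import pickle
c=cal('wrist'); im=r.snapshot('wrist'); cv2.imwrite('pics/w4.png',im); print(pose()[0],cw(-.085,0,.25))
S=r.silhouettes('wrist','spacer_12'); pickle.dump((c,S),open('w4.pkl','wb'))
for dd in S:
    m=dd['pixels'];ys,xs=np.nonzero(m); g=atz(c,[[xs.mean(),ys.mean()]],.013)[0]
    print(round(dd['confidence'],2),m.sum(),xs.mean(),ys.mean(),g.round(3))
    if dd['confidence']>.3 and np.hypot(*(g[:2]-CC))<.06:
        for h in (.004,.008,.012,.016): print(h,*fitbox(c,m,.004,.056,.034,h,[g[0],g[1],.7]))
# predicted flap edge for angle 1.57/1.6
for t in (1.5,1.57,1.64):
    x,z=L(t); print(t,proj(c,[cw(x,.033,z),cw(x,-.033,z)]).round())
```

```text
[ 0.50323584 -0.25601122  0.24864163] [ 0.49991813 -0.25734758  0.25      ]
1.5 [[249. 188.]
 [371. 188.]]
1.57 [[250. 174.]
 [370. 173.]]
1.64 [[251. 161.]
 [369. 160.]]
```

View pics/w4.png

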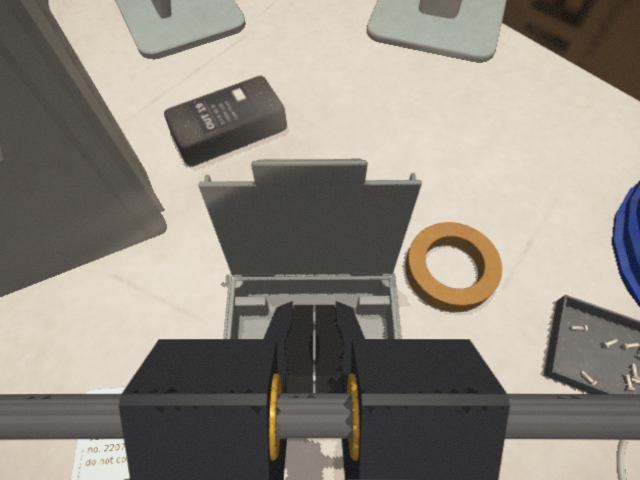

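Run:
```python
from hook import *
plan([(cw(-.09,0,.25),Rt(YAW))])
```

```text
5 rows
"translation": [[-0.001,0,-0.002],[-0.002,0,-0.001],[-0.001,0,-0.001],[-0.002,0,-0.001],[-0.002,0,-0.001]]
"delta_rot": [[-0.1,-9.0,-0.0],[-0.1,-9.1,-0.0],[-0.1,-9.0,-0.0],[-0.2,-9.0,-0.1],[-0.1,-9.0,0.0]]
```

Request:
{"name": "play_rows", "arguments": {"translation": [[-0.001,0,-0.002],[-0.002,0,-0.001],[-0.001,0,-0.001],[-0.002,0,-0.001],[-0.002,0,-0.001],[0,0,0]], "delta_rot": [[-0.1,-9,0],[-0.1,-9.1,0],[-0.1,-9,0],[-0.2,-9,-0.1],[-0.1,-9,0],[0,0,0]], "grip": [0.1,0.1,0.1,0.1,0.1,0.1]}}

```text
clock: 11.02
tool_pos: [0.4998, -0.255, 0.2489]
eef_rot: [0.936, 0.352, 0.001, -0.001]
contact_force: [0.2, 0.3, 0.1]
opening: 0.545
finger_force: 0.0
```

Run:
```python
from hook import *
from fit import *
import pickle
c=cal('wrist'); im=r.snapshot('wrist'); cv2.imwrite('pics/w5.png',im); p,q=pose(); print(p,q.as_matrix()[:,0].round(3),r.get_state()['opening'])
S=r.silhouettes('wrist','spacer_12'); D=r.silhouettes('wrist','drive'); pickle.dump((c,S,D),open('w5.pkl','wb'))
for dd in S:
    m=dd['pixels'];ys,xs=np.nonzero(m); g=atz(c,[[xs.mean(),ys.mean()]],.013)[0]
    print(round(dd['confidence'],2),m.sum(),xs.mean().round(),ys.mean().round(),g.round(3))
    if np.hypot(*(g[:2]-CC))<.06:
        for h in (.004,.008,.012,.016): print(h,*fitbox(c,m,.004,.056,.034,h,[g[0],g[1],.7]))
    elif np.hypot(g[0]-.486,g[1]+.346)<.02: print('C',*fitbox(c,m,.004,.056,.034,.008,[.4855,-.3461,.74]))
for dd in D:
    m=dd['pixels'];ys,xs=np.nonzero(m);print('drive',dd['confidence'],m.sum(),xs.min(),xs.max(),ys.min(),ys.max(),*fitbox(c,m,0,.1,.07,.01,[.417,-.147,.79]))
print('case corners pred',proj(c,[cw(a,b,.035) for a in(-.058,.058) for b in(-.067,.067)]).round().tolist(),'inner floor',proj(c,[cw(a,b,.004) for a in(-.054,.054) for b in(-.063,.063)]).round().tolist())
```

```text
[ 0.49780838 -0.25740504  0.24883199] [0.756 0.655 0.003] 0.55046543944074
0.91 2464 312.0 294.0 [ 0.452 -0.294  0.013]
0.73 3926 313.0 94.0 [ 0.566 -0.196  0.013]
0.004 [ 0.56527294 -0.19700842  0.74447437] 0.8925658354695875
0.008 [ 0.56524455 -0.19704338  0.74766518] 0.8982229402261712
0.012 [ 0.56520265 -0.19737258  0.73401336] 0.8955667276051188
0.016 [ 0.56522985 -0.19712689  0.73378079] 0.8763392857142858
0.65 2030 239.0 294.0 [ 0.414 -0.25   0.013]
drive 0.89 12423 72 189 135 268 [ 0.41598375 -0.14495576  0.78328743] 0.9552410982081059
case corners pred [[414.0, 191.0], [220.0, 189.0], [430.0, 1.0], [210.0, -2.0]] inner floor [[400.0, 179.0], [234.0, 177.0], [412.0, 19.0], [227.0, 17.0]]
```

View pics/w5.png

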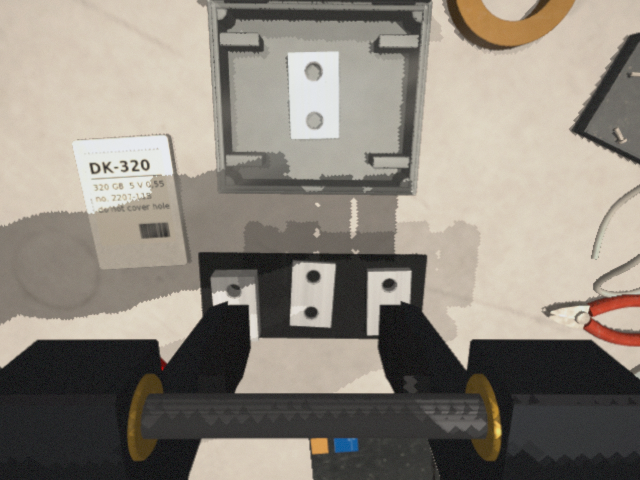

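Run:
```python
from h import *
q=Rt(.744); a=plan([([.4857,-.3462,.12],q)]); plan([([.4857,-.3462,.070],q,.025)],*a)
```

```text
3 rows
"translation": [[-0.021,0.02,0.043],[-0.021,0.019,0.043],[-0.022,0.019,0.043]]
"delta_rot": [[-0.0,-0.0,-0.7],[-0.1,-0.1,-0.7],[-0.0,-0.0,-0.8]]
2 rows
"translation": [[0.0,0.0,0.025],[0.0,0.0,0.025]]
"delta_rot": [[-0.0,-0.0,0.0],[-0.0,-0.0,0.0]]
```

Request:
{"name": "play_rows", "arguments": {"translation": [[-0.021,0.02,0.043],[-0.021,0.019,0.043],[-0.022,0.019,0.043],[0,0,0],[0,0,0]], "delta_rot": [[0,0,-0.7],[-0.1,-0.1,-0.7],[0,0,-0.8],[0,0,0],[0,0,0]], "grip": [0,0,0,0,0]}}

```text
clock: 11.8
tool_pos: [0.4858, -0.3471, 0.1216]
eef_rot: [0.932, 0.363, 0.001, 0.001]
contact_force: [0.2, 0.6, 0.7]
opening: 0.496
finger_force: 0.0
```

Run:
```python
from fit import *
c=cal('wrist'); im=r.snapshot('wrist'); cv2.imwrite('pics/w6.png',im); p,q=pose(); print(p,r.get_state()['opening'])
b=proj(c,box(.4857,-.3462,.744,.004,.056,.034,.008)).astype(int); print(b.tolist())
v=im.copy()
for k in b: cv2.circle(v,tuple(int(i) for i in k),3,(0,0,255),-1)
cv2.imwrite('pics/w6c.png',v[200:480,120:520])
plan([([.4857,-.3462,.070],Rt(.744),.025)],dp=4)
```

```text
[ 0.48668939 -0.34650744  0.12224375] 0.5027448143343584
[[345, 324], [279, 324], [347, 217], [276, 217], [346, 331], [277, 332], [349, 221], [274, 222]]
3 rows
"translation": [[-0.0002,-0.0003,0.0174],[-0.0002,-0.0004,0.0174],[-0.0002,-0.0003,0.0174]]
"delta_rot": [[0.1,-0.0,0.0],[0.0,-0.0,0.0],[0.1,-0.1,0.0]]
```

View pics/w6c.png

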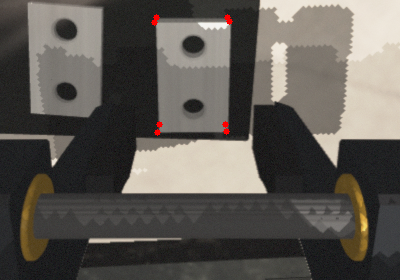

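Candidates in w2: the red look-alike (105,322), plates A (205,268, 16 mm), B (311,253, 4 mm) and C (415,262, 8 mm). The 12 mm plate is already in the case, so I want C, and the crop confirms it: silver, end of the row.

Request:
{"name": "play_rows", "arguments": {"translation": [[0,0,0.018],[0,0,0.017],[0,0,0.017],[0,0,0],[0,0,0],[0,0,0],[0,0,0],[0,0,0]], "delta_rot": [[0.1,0,0],[0,0,0],[0.1,0,0],[0,0,0],[0,0,0],[0,0,0],[0,0,0],[0,0,0]], "grip": [0,0,0,0,-1,-1,-1,-1], "squeeze": 20}}

```text
clock: 12.85
tool_pos: [0.486, -0.3463, 0.0686]
eef_rot: [0.931, 0.364, -0.001, -0.001]
contact_force: [-0.2, 0.1, -0.2]
opening: 0.385
finger_force: 20.0
```

Run:
```python
from h import *
print(r.get_state()['q'].round(2))
p,q=pose(); Q=Rt(.734); a=plan([([p[0],p[1],.12],q),([.5652,-.1973,.12],Q,.05),([.5652,-.1973,.095],Q)],dp=3)
```

```text
[ 0.51  1.    0.06  1.78 -0.13  0.37 -0.16]
6 rows
"translation": [[0,0,-0.051],[0.04,-0.014,-0.0],[0.04,-0.014,-0.0],[0.039,-0.014,-0.0],[0.04,-0.015,-0.0],[0,0.0,0.025]]
"delta_rot": [[0.0,0.0,0.0],[-0.0,0.0,0.2],[-0.1,0.0,0.1],[-0.0,0.1,0.2],[-0.1,-0.0,0.2],[0.0,-0.0,-0.0]]
```

Request:
{"name": "play_rows", "arguments": {"translation": [[0,0,-0.026],[0,0,-0.025],[0.04,-0.014,0],[0.04,-0.014,0],[0.039,-0.014,0],[0.04,-0.015,0],[0,0,0],[0,0,0.012],[0,0,0.012],[0,0,0],[0,0,0]], "delta_rot": [[0,0,0],[0,0,0],[0,0,0.2],[-0.1,0,0.1],[0,0.1,0.2],[-0.1,0,0.2],[0,0,0],[0,0,0],[0,0,0],[0,0,0],[0,0,0]], "grip": [-1,-1,-1,-1,-1,-1,-1,-1,-1,-1,-1]}}

```text
clock: 14.22
tool_pos: [0.565, -0.1981, 0.0957]
eef_rot: [0.934, 0.358, 0.0, 0.001]
contact_force: [1.0, 0.1, 0.7]
opening: 0.379
finger_force: 20.0
```

Run:
```python
from h import *
p,q=pose(); print(p,r.get_state()['contact_force'].round(2),r.get_state()['opening'])
plan([([.5652,-.1973,.0825],Rt(.734),.007)],dp=4)
```

```text
[ 0.56500665 -0.19807426  0.09569595] [0.98 0.08 0.68] 0.37924083566718186
2 rows
"translation": [[0.0003,-0.0002,0.0066],[0.0004,-0.0003,0.0066]]
"delta_rot": [[0.0,-0.0,-0.1],[0.1,-0.0,-0.0]]
```

Request:
{"name": "play_rows", "arguments": {"translation": [[0,0,0.005],[0,0,0.004],[0,0,0.004],[0,0,0],[0,0,0]], "delta_rot": [[0,0,0],[0,0,0],[0,0,0],[0,0,0],[0,0,0]], "grip": [-1,-1,-1,-1,-1]}}

```text
clock: 14.85
tool_pos: [0.5654, -0.1974, 0.0829]
eef_rot: [0.934, 0.359, 0.001, 0.001]
contact_force: [0.2, 0.5, -0.4]
opening: 0.382
finger_force: 20.0
```

Request:
{"name": "play_rows", "arguments": {"translation": [[0,0,0.001],[0,0,0.001],[0,0,0],[0,0,0]], "delta_rot": [[0,0,0],[0,0,0],[0,0,0],[0,0,0]], "grip": [-1,-1,-1,-1]}}

```text
clock: 15.35
tool_pos: [0.5654, -0.1973, 0.0809]
eef_rot: [0.934, 0.359, 0.001, 0.001]
contact_force: [-0.4, 0.3, 0.2]
opening: 0.383
finger_force: 20.0
```

Request:
{"name": "play_rows", "arguments": {"translation": [[0,0,0.001],[0,0,0],[0,0,0]], "delta_rot": [[0,0,0],[0,0,0],[0,0,0]], "grip": [-1,-1,-1]}}

```text
clock: 15.72
tool_pos: [0.5655, -0.1974, 0.0805]
eef_rot: [0.934, 0.358, 0.001, 0.001]
contact_force: [-0.4, -0.5, 6.1]
opening: 0.38
finger_force: 20.1
```

Run:
```python
from h import *
p,q=pose(); Q=Rt(.785)
a=plan([([p[0],p[1],.125],q),([.4162,-.1457,.125],Q,.055),([.4162,-.1457,.068],Q,.03)])
```

```text
6 rows
"translation": [[0.0,0.0,-0.044],[-0.025,-0.046,-0.0],[-0.025,-0.047,-0.001],[-0.024,-0.047,0.0],[0.0,0.0,0.029],[0.0,0.0,0.028]]
"delta_rot": [[0.0,0.0,0.0],[0.0,-0.0,-1.0],[0.1,-0.0,-1.0],[0.0,-0.0,-1.0],[0.0,-0.0,0.0],[0.0,-0.0,0.0]]
```

Request:
{"name": "play_rows", "arguments": {"translation": [[0,0,0],[0,0,0],[0,0,0],[0,0,-0.02],[0,0,-0.025],[-0.025,-0.046,0],[-0.025,-0.047,0],[-0.024,-0.047,0],[0,0,0],[0,0,0]], "delta_rot": [[0,0,0],[0,0,0],[0,0,0],[0,0,0],[0,0,0],[0,0,-1],[0.1,0,-1],[0,0,-1],[0,0,0],[0,0,0]], "grip": [0,0,0,0,0,1,1,1,1,1]}}

```text
clock: 16.98
tool_pos: [0.4174, -0.146, 0.1255]
eef_rot: [0.924, 0.383, 0.002, 0.001]
contact_force: [-0.0, 0.4, -0.0]
opening: 1.001
finger_force: 0.0
```

Run:
```python
from fit import *
c=cal('wrist'); im=r.snapshot('wrist'); cv2.imwrite('pics/w7.png',im); p,q=pose(); print(p,r.get_state()['opening'])
for dd in r.silhouettes('wrist','drive')[:2]:
    m=dd['pixels'];ys,xs=np.nonzero(m);print('drive',dd['confidence'],m.sum(),xs.min(),xs.max(),ys.min(),ys.max(),*fitbox(c,m,0,.1,.07,.01,[.4162,-.1457,.785]))
im=r.snapshot('side')
for dd in r.silhouettes('side','drive')[:1]: print('side',*fitbox(cal('side'),dd['pixels'],0,.1,.07,.01,[.4162,-.1457,.785]))
cs=cal('side')
cv2.imwrite('pics/s3.png',cv2.resize(im[130:310,210:450],None,fx=3,fy=3,interpolation=cv2.INTER_CUBIC))
for dd in r.silhouettes('side','spacer_8'):
    m=dd['pixels'];ys,xs=np.nonzero(m); g=atz(cs,[[xs.mean(),ys.mean()]],.02)[0]; 
    if np.hypot(*(g[:2]-CC))<.06: print('stack',g,dd['confidence'],*fitbox(cs,m,.004,.056,.034,.02,[.5654,-.1974,.734]))
plan([([.4162,-.1457,.068],Rt(.785),.03)])
```

```text
[ 0.41795172 -0.14609759  0.12530535] 1.0010023986504109
drive 0.87 27351 234 384 171 365 [ 0.41551167 -0.14496516  0.78322775] 0.967452062548645
stack [ 0.56557576 -0.19416238  0.02      ] 0.59 [ 0.56257901 -0.19180947  0.7517572 ] 0.7231121281464531
stack [ 0.57512611 -0.21228254  0.02      ] 0.48 [ 0.5657125 -0.1975875  0.737125 ] 0.1506849315068493
2 rows
"translation": [[0,0,0.028],[-0.001,-0.001,0.029]]
"delta_rot": [[0.1,-0.0,0.0],[0.0,-0.1,0.0]]
```

View pics/w7.png

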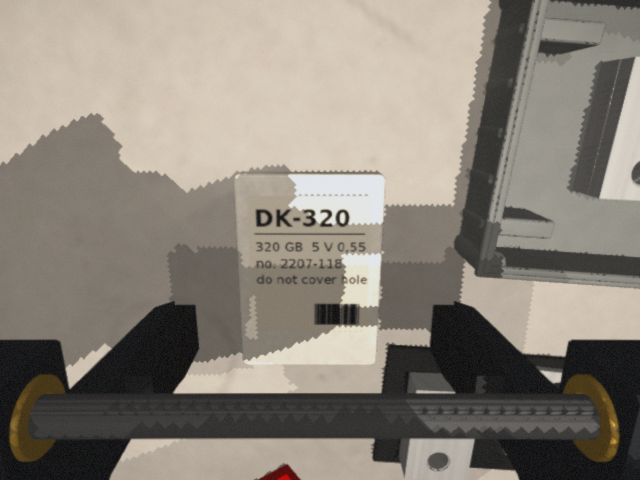

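Request:
{"name": "play_rows", "arguments": {"translation": [[-0.001,-0.002,0.02],[0,0,0.02],[0,0,0.018],[0,0,0],[0,0,0],[0,0,0],[0,0,0],[0,0,0],[0,0,0]], "delta_rot": [[0.1,0,0],[0,-0.1,0],[0,0,0],[0,0,0],[0,0,0],[0,0,0],[0,0,0],[0,0,0],[0,0,0]], "grip": [1,1,1,1,1,-1,-1,-1,-1], "squeeze": 25}}

```text
clock: 18.35
tool_pos: [0.4224, -0.1475, 0.0845]
eef_rot: [0.924, 0.383, -0.007, -0.007]
contact_force: [0.3, 0.3, -0.3]
opening: 0.569
finger_force: 0.0
```

Run:
```python
from fit import *
p,q=pose(); s=r.get_state(); print(p,q.as_matrix().round(3).tolist(),s['opening'],s['finger_force'],s['contact_force'].round(1))
```

```text
[ 0.42238527 -0.14749581  0.08451554] [[0.707, 0.707, -0.018], [0.707, -0.707, 0.007], [-0.008, -0.017, -1.0]] 0.5693590907986495 0.0 [ 0.3  0.3 -0.3]
```

Run:
```python
from h import *
s=r.get_state(); print(s['q'].round(3))
```

```text
[ 0.212  0.915  0.038  2.217 -0.845  0.043  0.295]
```

```bash
cat > grasp.py <<'E'
from h import *
def leaned(D,yaw,delta,zt):
    """tool pose with fingertips' centre at (D,zt), leaned towards the base by delta"""
    D=np.array(D); rad=np.r_[D/np.linalg.norm(D),0]
    ax=np.cross([0,0,-1],-rad); Q=R.from_rotvec(ax*delta)*Rt(yaw)
    return np.r_[D,zt]-.064*Q.as_matrix()[:,2],Q
E
python3 - <<'E'
from grasp import *
D=np.array([.4155,-.1451])+.015*np.array([.707,.707])
p1,Q=leaned(D,.784,.05,.03);p2,_=leaned(D,.784,.05,.0045);print(D,p1,p2,Q.as_matrix().round(3).tolist())
a=plan([([.475,-.155,.115],Rt(.784)),(p1,Q,.03)])
plan([(p2,Q,.013)],*a)
E
```

```text
[ 0.426105 -0.134495] [ 0.42915533 -0.1354578   0.09392002] [ 0.42915533 -0.1354578   0.06842002] [[0.708, 0.705, -0.048], [0.706, -0.708, 0.015], [-0.023, -0.044, -0.999]]
4 rows
"translation": [[0.016,0.021,-0.016],[0.016,0.021,-0.015],[-0.009,-0.023,0.01],[-0.01,-0.023,0.011]]
"delta_rot": [[-0.5,0.2,0.0],[-0.5,0.2,0.1],[1.3,-0.6,-0.0],[1.2,-0.7,-0.0]]
2 rows
"translation": [[0.0,0.001,0.013],[0.001,0.0,0.013]]
"delta_rot": [[0.0,0.0,-0.0],[0.0,0.0,-0.0]]
```

Request:
{"name": "play_rows", "arguments": {"translation": [[0.016,0.021,-0.016],[0.016,0.021,-0.015],[0,0,0],[0,0,0],[-0.009,-0.023,0.01],[-0.01,-0.023,0.011],[0,0,0],[0,0,0]], "delta_rot": [[-0.5,0.2,0],[-0.5,0.2,0.1],[0,0,0],[0,0,0],[1.3,-0.6,0],[1.2,-0.7,0],[0,0,0],[0,0,0]], "grip": [1,1,1,1,1,1,1,1]}}

```text
clock: 19.35
tool_pos: [0.4291, -0.136, 0.0943]
eef_rot: [0.924, 0.382, -0.019, -0.016]
contact_force: [-0.6, -0.1, 0.1]
opening: 1.001
finger_force: 0.0
```

Run:
```python
from grasp import *
D=np.array([.4155,-.1451])+.015*np.array([.707,.707])
p1,Q=leaned(D,.784,.05,.03);p2,_=leaned(D,.784,.05,.0045)
p,q=pose(); s=r.get_state(); print(p,p1,np.degrees((Q.inv()*q).as_rotvec()).round(2),s['q'].round(3),s['opening'])
plan([(p2,Q,.013)],dp=4)
```

```text
[ 0.42908198 -0.13597635  0.09428941] [ 0.42915533 -0.1354578   0.09392002] [-0.05 -0.01  0.05] [ 0.118  0.905  0.146  2.189 -0.865  0.157  0.286] 1.000651433725381
2 rows
"translation": [[0.0005,0.0004,0.0129],[0.0005,0.0004,0.0129]]
"delta_rot": [[0.0,0.0,-0.0],[0.1,0.0,-0.1]]
```

Request:
{"name": "play_rows", "arguments": {"translation": [[0,0,0.013],[0.001,0.001,0.013],[0,0,0],[0,0,0]], "delta_rot": [[0,0,0],[0.1,0,-0.1],[0,0,0],[0,0,0]], "grip": [1,1,1,1]}}

```text
clock: 19.85
tool_pos: [0.4292, -0.1352, 0.0684]
eef_rot: [0.924, 0.383, -0.019, -0.017]
contact_force: [0.2, -0.3, 0.3]
opening: 1.001
finger_force: 0.0
```

Run:
```python
from grasp import *
D=np.array([.4155,-.1451])+.015*np.array([.707,.707])
p2,Q=leaned(D,.784,.05,.0045)
p,q=pose(); s=r.get_state(); print(p,p2,np.degrees((Q.inv()*q).as_rotvec()).round(2),s['q'].round(3),s['contact_force'].round(1))
```

```text
[ 0.42919755 -0.13520925  0.06838181] [ 0.42915533 -0.1354578   0.06842002] [ 0.06 -0.01 -0.08] [ 0.161  0.954  0.075  2.185 -0.886  0.086  0.306] [ 0.2 -0.3  0.3]
```

Run:
```python
from grasp import *
D=np.array([.4155,-.1451])+.015*np.array([.707,.707])
p2,Q=leaned(D,.784,.025,.0035); print(p2); plan([(p2,Q,.013)],dp=4)
```

```text
[ 0.42763064 -0.13497655  0.06748   ]
1 rows
"translation": [[-0.0009,-0.0012,0.001]]
"delta_rot": [[-1.3,0.7,0.1]]
```

Request:
{"name": "play_rows", "arguments": {"translation": [[-0.001,-0.001,0.001],[0,0,0]], "delta_rot": [[-1.3,0.7,0.1],[0,0,0]], "grip": [1,1]}}

```text
clock: 20.1
tool_pos: [0.4298, -0.1358, 0.0694]
eef_rot: [0.924, 0.381, -0.011, -0.01]
contact_force: [-0.5, 0.7, 0.2]
opening: 1.001
finger_force: 0.0
```

Run:
```python
from grasp import *
p,q=pose(); s=r.get_state(); print(p,q.as_matrix().round(4).tolist(),s['q'].round(3),s['contact_force'].round(1))
print('tip',p+.064*q.as_matrix()[:,2])
```

```text
[ 0.42984445 -0.13581091  0.06936553] [[0.7088, 0.7048, -0.0278], [0.7053, -0.7089, 0.0098], [-0.0128, -0.0265, -0.9996]] [ 0.182  0.949  0.041  2.198 -0.999  0.044  0.417] [-0.5  0.7  0.2]
tip [ 0.42806791 -0.13518603  0.00539325]
```

Request:
{"name": "play_rows", "arguments": {"translation": [[0,0,0],[0,0,0],[0,0,0],[0,0,0]], "delta_rot": [[0,0,0],[0,0,0],[0,0,0],[0,0,0]], "grip": [-1,-1,-1,-1], "squeeze": 30}}

```text
clock: 20.6
tool_pos: [0.4301, -0.1358, 0.0691]
eef_rot: [0.924, 0.382, -0.011, -0.01]
contact_force: [0.3, 0.0, 1.6]
opening: 0.785
finger_force: 30.0
```

Request:
{"name": "play_rows", "arguments": {"translation": [[0,0,-0.01],[0,0,-0.025],[0,0,-0.035],[0,0,0]], "delta_rot": [[0,0,0],[0,0,0],[0,0,0],[0,0,0]], "grip": [-1,-1,-1,-1]}}

```text
clock: 21.1
tool_pos: [0.4328, -0.1367, 0.141]
eef_rot: [0.924, 0.382, -0.01, -0.008]
contact_force: [0.5, 0.3, -0.6]
opening: 0.782
finger_force: 30.0
```

Run:
```python
from fit import *
import pickle
s=r.get_state();p,q=pose();print(p,q.as_matrix()[2].round(4),s['opening'],s['finger_force'],s['q'].round(2))
c,S,D=pickle.load(open('w5.pkl','rb')); im=cv2.GaussianBlur(cv2.cvtColor(cv2.imread('pics/w5.png'),cv2.COLOR_BGR2GRAY).astype(np.float32),(3,3),0)
def prof(a,b,n=61):
    P=np.linspace(a,b,n); u=proj(c,[cw(*k) for k in P]).astype(np.float32); v=cv2.remap(im,u[:,:1],u[:,1:],cv2.INTER_LINEAR)[:,0]; return P,v
for x in (-.038,.038):
    for sg in (1,-1):
        P,v=prof([x,sg*.028,.03],[x,sg*.050,.03],45); g=np.diff(v); k=np.argsort(-abs(g))[:3]; print('rib',x,sg,[(round(P[i,1]*1000,1),round(g[i])) for i in k])
for sg in (1,-1):
  for x in (-.02,.01):
    P,v=prof([x,sg*.052,.035],[x,sg*.074,.035],45); g=np.diff(v); k=np.argsort(-abs(g))[:4]; print('side rim',x,sg,[(round(P[i,1]*1000,1),round(g[i])) for i in k])
for y in (-.05,-.015,.02,.05):
    P,v=prof([-.048,y,.035],[-.068,y,.035],41); g=np.diff(v); k=np.argsort(-abs(g))[:4]; print('front rim',y,[(round(P[i,0]*1000,1),round(g[i])) for i in k])
# drive in hand
cc=cal('wrist'); r.snapshot('wrist')
for dd in r.silhouettes('wrist','drive')[:2]:
    Rm=q.as_matrix(); tip=p+.064*Rm[:,2]
    print(dd['confidence'],dd['pixels'].sum(),*fitbox(cc,dd['pixels'],tip[2]-.005,.1,.07,.01,[tip[0]-.011,tip[1]-.011,.784]),tip)
```

```text
[ 0.43283556 -0.13671618  0.14100599] [-0.0121 -0.0223 -0.9997] 0.781973671247938 29.98515486717224 [ 0.02  0.83  0.31  2.19 -0.93  0.29  0.37]
rib -0.038 1 [(np.float64(42.5), 10), (np.float64(42.0), 10), (np.float64(41.5), 9)]
rib -0.038 -1 [(np.float64(-38.0), 30), (np.float64(-38.5), 25), (np.float64(-37.5), 23)]
rib 0.038 1 [(np.float64(38.5), 26), (np.float64(39.0), 23), (np.float64(36.5), -22)]
rib 0.038 -1 [(np.float64(-38.0), 27), (np.float64(-37.5), 25), (np.float64(-38.5), 19)]
side rim -0.02 1 [(np.float64(63.0), 24), (np.float64(63.5), 21), (np.float64(57.5), -18), (np.float64(57.0), -18)]
side rim 0.01 1 [(np.float64(63.5), 28), (np.float64(63.0), 24), (np.float64(57.5), -21), (np.float64(57.0), -21)]
side rim -0.02 -1 [(np.float64(-63.0), 21), (np.float64(-62.5), 21), (np.float64(-62.0), 18), (np.float64(-53.0), -17)]
side rim 0.01 -1 [(np.float64(-62.5), 20), (np.float64(-63.0), 16), (np.float64(-62.0), 15), (np.float64(-53.0), -15)]
front rim -0.05 [(np.float64(-61.0), 10), (np.float64(-60.5), 10), (np.float64(-55.0), 8), (np.float64(-54.5), 8)]
front rim -0.015 [(np.float64(-48.0), -11), (np.float64(-60.5), 11), (np.float64(-50.5), -10), (np.float64(-61.0), 10)]
front rim 0.02 [(np.float64(-48.0), -16), (np.float64(-48.5), -14), (np.float64(-49.0), -12), (np.float64(-55.0), 10)]
front rim 0.05 [(np.float64(-61.0), 11), (np.float64(-60.5), 9), (np.float64(-50.5), -6), (np.float64(-55.5), 6)]
0.81 36268 [ 0.41978155 -0.14748409  0.78462808] 0.7881777681190916 [ 0.43127657 -0.13625456  0.07702664]
```

```bash
cat > place.py <<'E'
from h import *
rel=np.array([-.0128,-.013]) # z components of tool x,y wanted
def Qp():
    Q=Rt(YAW); # small rotations about tool axes: x-axis z comp, y-axis z comp
    return Q*R.from_rotvec([rel[1]*-1,rel[0],0])
def P(zt,x=.015,y=0.): Q=Qp(); return cw(x,y,zt)-.064*Q.as_matrix()[:,2],Q
E
python3 - <<'E'
from place import *
p,Q=P(.085); print(p,Q.as_matrix()[2])
a=plan([(p,Q,.05)]); plan([(P(.045)[0],Q,.02)],*a)
E
```

```text
[ 0.57717756 -0.1925697   0.14898935] [-0.01279929 -0.01299928 -0.99983358]
4 rows
"translation": [[0.016,0.036,-0.004],[0.016,0.035,-0.003],[0.017,0.035,-0.003],[0.018,0.034,-0.004]]
"delta_rot": [[-0.2,0.0,1.1],[-0.1,0.0,1.2],[-0.2,0.1,1.1],[-0.2,-0.0,1.1]]
3 rows
"translation": [[0.0,0.0,0.013],[0.0,0.0,0.014],[0.0,0.001,0.013]]
"delta_rot": [[0.0,-0.0,0.0],[0.0,-0.0,0.0],[0.0,-0.0,0.0]]
```

Request:
{"name": "play_rows", "arguments": {"translation": [[0.016,0.036,-0.004],[0.016,0.035,-0.003],[0.017,0.035,-0.003],[0.018,0.034,-0.004],[0,0,0],[0,0,0.013],[0,0,0.014],[0,0,0],[0,0,0]], "delta_rot": [[-0.2,0,1.1],[-0.1,0,1.2],[-0.2,0.1,1.1],[-0.2,0,1.1],[0,0,0],[0,0,0],[0,0,0],[0,0,0],[0,0,0]], "grip": [-1,-1,-1,-1,-1,-1,-1,-1,-1]}}

```text
clock: 22.32
tool_pos: [0.5761, -0.1927, 0.1219]
eef_rot: [0.938, 0.345, -0.008, -0.004]
contact_force: [0.7, 0.0, -0.9]
opening: 0.783
finger_force: 30.0
```

Run:
```python
from place import *
from fit import *
s=r.get_state();p,q=pose();print(p,P(.058)[0],np.degrees((Qp().inv()*q).as_rotvec()).round(2),s['opening'],s['contact_force'].round(1),s['q'].round(2))
im=r.snapshot('wrist');cv2.imwrite('pics/w8.png',im);c=cal('wrist'); tip=p+.064*q.as_matrix()[:,2]
for dd in r.silhouettes('wrist','drive')[:1]:
    o,f=fitbox(c,dd['pixels'],tip[2]-.005,.1,.07,.01,[*cw(-.001,0,0)[:2],YAW]); e=np.array([np.cos(YAW),np.sin(YAW)]); dxy=o[:2]-CC; print('drive in case',dxy@e,dxy@[-e[1],e[0]],o[2]-YAW,f)
plan([(P(.0315)[0],Qp(),.008)],dp=4)
```

```text
[ 0.5761102  -0.19268696  0.12190686] [ 0.57717756 -0.1925697   0.12198935] [ 0.04 -0.01  0.06] 0.7830317816496098 [ 0.7  0.  -0.9] [-0.05  1.01  0.56  1.75 -0.82  0.65  0.12]
drive in case -0.09227462863208086 0.0006770257618146092 0.0050409816476918445 0.7974666115930057
4 rows
"translation": [[0.0002,0.0001,0.0067],[0.0003,0.0002,0.0068],[0.0002,0.0001,0.0067],[0.0003,0.0001,0.0067]]
"delta_rot": [[0.0,-0.0,-0.0],[0.0,-0.0,-0.0],[0.0,-0.0,-0.0],[0.0,-0.0,-0.0]]
```

Request:
{"name": "play_rows", "arguments": {"translation": [[0.001,0,0.007],[0,0,0.007],[0,0,0.007],[0,0,0.005],[0,0,0],[0,0,0]], "delta_rot": [[0,0,0],[0,0,0],[0,0,0],[0,0,0],[0,0,0],[0,0,0]], "grip": [-1,-1,-1,-1,-1,-1]}}

```text
clock: 23.18
tool_pos: [0.5769, -0.1921, 0.0961]
eef_rot: [0.938, 0.345, -0.008, -0.004]
contact_force: [-0.6, 1.3, -0.7]
opening: 0.783
finger_force: 30.0
```

Request:
{"name": "play_rows", "arguments": {"translation": [[0,0,0.001],[0,0,0.001],[0,0,0],[0,0,0]], "delta_rot": [[0,0,0],[0,0,0],[0,0,0],[0,0,0]], "grip": [-1,-1,-1,-1]}}

```text
clock: 23.68
tool_pos: [0.5767, -0.192, 0.0941]
eef_rot: [0.938, 0.345, -0.008, -0.004]
contact_force: [0.2, -0.5, -2.1]
opening: 0.788
finger_force: 30.0
```

Request:
{"name": "play_rows", "arguments": {"translation": [[0,0,0.001],[0,0,0],[0,0,0]], "delta_rot": [[0,0,0],[0,0,0],[0,0,0]], "grip": [-1,-1,-1]}}

```text
clock: 24.05
tool_pos: [0.5768, -0.192, 0.0933]
eef_rot: [0.938, 0.345, -0.008, -0.004]
contact_force: [-0.5, 1.4, 4.2]
opening: 0.789
finger_force: 30.0
```

Request:
{"name": "play_rows", "arguments": {"translation": [[0,0,0.0005],[0,0,0],[0,0,0],[0,0,0],[0,0,0]], "delta_rot": [[0,0,0],[0,0,0],[0,0,0],[0,0,0],[0,0,0]], "grip": [-1,0.62,0.75,0.77,0.77]}}

```text
clock: 24.68
tool_pos: [0.5766, -0.192, 0.0924]
eef_rot: [0.938, 0.345, -0.008, -0.004]
contact_force: [-0.1, 0.7, -0.3]
opening: 0.888
finger_force: 0.0
```

Run:
```python
from place import *
s=r.get_state();p,q=pose();print(p,s['opening'],s['contact_force'].round(1))
a=plan([([p[0],p[1],.17],q,.03),(cw(-.12,0,.25),Rt(YAW))])
```

```text
[ 0.57663541 -0.19199413  0.09236265] 0.8880230381180315 [-0.1  0.7 -0.3]
6 rows
"translation": [[0,0,-0.026],[-0.001,-0.001,-0.026],[0,0,-0.026],[-0.046,0,-0.026],[-0.045,-0.001,-0.026],[-0.045,0.0,-0.026]]
"delta_rot": [[0.0,0.0,0.0],[0.0,0.0,0.0],[0.0,0.0,0.0],[-0.3,0.2,-0.0],[-0.2,0.3,-0.0],[-0.3,0.2,-0.0]]
```

Request:
{"name": "play_rows", "arguments": {"translation": [[0,0,-0.015],[-0.001,0,-0.03],[0,0,-0.033],[-0.046,0,-0.026],[-0.045,0,-0.026],[-0.045,0,-0.026],[0,0,0],[0,0,0]], "delta_rot": [[0,0,0],[0,0,0],[0,0,0],[-0.3,0.2,0],[-0.2,0.3,0],[-0.3,0.2,0],[0,0,0],[0,0,0]], "grip": [0.77,0.77,0.77,0.5,0,-1,-1,-1]}}

```text
clock: 25.68
tool_pos: [0.4753, -0.2805, 0.2502]
eef_rot: [0.938, 0.346, 0.001, 0.0]
contact_force: [0.9, 0.9, 0.0]
opening: 0.34
finger_force: 0.0
```

```bash
cat > chk.py <<'E'
from place import *
from fit import *
e=np.array([np.cos(YAW),np.sin(YAW)])
c=cal('wrist');im=r.snapshot('wrist');cv2.imwrite('pics/w9.png',im);p,q=pose();print(p,r.get_state()['q'].round(2))
for dd in r.silhouettes('wrist','drive')[:2]:
    m=dd['pixels'];ys,xs=np.nonzero(m);o,f=fitbox(c,m,.024,.1,.07,.01,[*CC,YAW]); dxy=o[:2]-CC; print('drive',dd['confidence'],xs.min(),xs.max(),ys.min(),ys.max(),(dxy@e).round(4),(dxy@[-e[1],e[0]]).round(4),o[2]-YAW,round(f,3))
print('pred ideal',proj(c,[cw(a-.001,b,.034) for a in(-.05,.05) for b in(-.035,.035)]).round().tolist())
for z in (.0315,.034,.0365): 
    for dd in r.silhouettes('wrist','drive')[:1]: print(z,rectfit(c,dd['pixels'],z))
E
python3 chk.py
```

```text
[ 0.47560337 -0.27988847  0.24961372] [ 0.08  0.76  0.66  1.87 -0.68  0.75  0.26]
drive 0.91 253 368 0 127 -0.0014 0.0008 -0.01658185765172382 0.988
pred ideal [[364.0, 126.0], [258.0, 126.0], [369.0, -50.0], [251.0, -50.0]]
0.0315 [ 553.3 -210.5   76.3   71.5   39.2]
0.034 [ 553.1 -210.6   75.6   70.9   39.2]
0.0365 [ 552.9 -210.8   75.    70.3   39.2]
```

```bash
cat > shut.py <<'E'
from hook import *
def E(t,rho=.134): return L(t,rho)+.004*np.array([np.sin(t),np.cos(t)])
def tc(C): t=C+.009*n-.064*d; return cw(t[0],0,t[1])
E
python3 - <<'E'
from shut import *
pre=E(1.63)+.015*d+.015*n
a=plan([(tc(pre-.07*d),Q)]);print('slide');a=plan([(tc(pre),Q,.036)],*a);print('pull')
W=[(tc(E(t)+.012*d),Q,.022) for t in np.linspace(1.63,.785,8)]+[(tc(E(t,.105+.017*t/.785)),Q,.022) for t in np.linspace(.7,.08,6)]
plan(W,*a)
E
```

```text
5 rows
"translation": [[0.024,0,-0.004],[0.025,0,-0.001],[0.024,-0.001,0.004],[0.024,0.0,0.007],[0.022,0,0.011]]
"delta_rot": [[-0.0,9.0,0.0],[-0.0,9.0,0.0],[-0.0,9.0,0.0],[-0.0,9.0,0.0],[-0.1,9.0,0.1]]
slide
2 rows
"translation": [[0,0,0.035],[0,0,0.035]]
"delta_rot": [[0.0,0.0,-0.0],[0.0,0.0,-0.0]]
pull
14 rows
"translation": [[-0.015,0,-0.003],[-0.011,0,-0.012],[-0.013,0,-0.01],[-0.013,0,-0.009],[-0.015,0,-0.007],[-0.015,0,-0.005],[-0.016,0,-0.004],[-0.016,0,-0.001],[-0.01,0,0.002],[-0.015,0,0.004],[-0.013,0,0.006],[-0.012,0,0.008],[-0.011,0,0.008],[-0.009,0,0.01]]
"delta_rot": [[0.0,0.0,-0.0],[0.0,0.0,-0.0],[0.0,0.0,-0.0],[0.0,0.0,-0.0],[0.0,0.0,-0.0],[0.0,0.0,-0.0],[0.0,0.0,-0.0],[0.0,0.0,-0.0],[0.0,0.0,-0.0],[0.0,0.0,-0.0],[0.0,0.0,-0.0],[0.0,0.0,-0.0],[0.0,0.0,-0.0],[0.0,0.0,-0.0]]
```

Request:
{"name": "play_rows", "arguments": {"translation": [[0.024,0,-0.004],[0.025,0,-0.001],[0.024,-0.001,0.004],[0.024,0,0.007],[0.022,0,0.011],[0,0,0],[0,0,0]], "delta_rot": [[0,9,0],[0,9,0],[0,9,0],[0,9,0],[-0.1,9,0.1],[0,0,0],[0,0,0]], "grip": [-1,-1,-1,-1,-1,-1,-1]}}

```text
clock: 26.8
tool_pos: [0.5555, -0.2097, 0.2586]
eef_rot: [0.883, 0.325, 0.316, -0.121]
contact_force: [0.1, -0.1, -0.1]
opening: 0.006
finger_force: 0.0
```

Run:
```python
from shut import *
pre=E(1.63)+.015*d+.015*n
c=cal('wrist');r.snapshot('wrist');p,q=pose();print(p,tc(pre-.07*d),np.degrees((Q.inv()*q).as_rotvec()).round(2),r.get_state()['opening'])
for dd in r.silhouettes('wrist','flap')[:2]:
    m=dd['pixels'];ys,xs=np.nonzero(m);print(dd['confidence'],xs.min(),xs.max(),ys.min(),ys.max(),[ys[xs==k].min() for k in range(280,361,20) if (xs==k).any()])
for t in (1.5,1.57,1.64,1.7): 
    x,z=L(t);print(t,proj(c,[cw(x,.02,z),cw(x,-.02,z)]).round().tolist())
plan([(tc(pre),Q,.036)])
```

```text
[ 0.55580473 -0.20921944  0.25871806] [ 0.56669048 -0.20041766  0.27014385] [ 0.42 -5.53  0.18] 0.002211738061131221
0.68 190 439 259 335 [np.int64(259), np.int64(260), np.int64(259), np.int64(260), np.int64(259)]
0.38 284 343 438 479 [np.int64(438), np.int64(438), np.int64(439)]
1.5 [[274.0, 301.0], [358.0, 301.0]]
1.57 [[275.0, 282.0], [357.0, 282.0]]
1.64 [[275.0, 264.0], [356.0, 264.0]]
1.7 [[276.0, 250.0], [355.0, 250.0]]
3 rows
"translation": [[0.008,0.0,0.023],[0.007,0.001,0.024],[0.007,0,0.023]]
"delta_rot": [[-0.1,1.8,-0.0],[-0.2,1.9,-0.1],[-0.1,1.8,-0.0]]
```

Request:
{"name": "play_rows", "arguments": {"translation": [[0.008,0,0.023],[0.007,0.001,0.024],[0.007,0,0.023],[0,0,0],[0,0,0]], "delta_rot": [[-0.1,1.8,0],[-0.2,1.9,-0.1],[-0.1,1.8,0],[0,0,0],[0,0,0]], "grip": [-1,-1,-1,-1,-1]}}

```text
clock: 27.52
tool_pos: [0.6042, -0.1684, 0.2214]
eef_rot: [0.867, 0.319, 0.359, -0.133]
contact_force: [0.5, -0.7, -0.3]
opening: 0.0
finger_force: 0.0
```

Run:
```python
from shut import *
pre=E(1.63)+.015*d+.015*n
p,q=pose();print(p,tc(pre),np.degrees((Q.inv()*q).as_rotvec()).round(2),r.get_state()['contact_force'].round(1),r.get_state()['q'].round(2))
W=[(tc(E(t)+.012*d),Q,.022) for t in np.linspace(1.63,.785,8)]+[(tc(E(t,.105+.017*t/.785)),Q,.022) for t in np.linspace(.7,.08,6)]
plan(W)
```

```text
[ 0.6041507  -0.16835834  0.22142363] [ 0.60435587 -0.16830425  0.22064685] [0.05 0.06 0.02] [ 0.5 -0.7 -0.3] [ 0.88  0.92 -0.7   1.91 -0.99  0.22  0.58]
14 rows
"translation": [[-0.015,0.0,-0.002],[-0.012,0.0,-0.012],[-0.012,0.0,-0.01],[-0.014,0.0,-0.009],[-0.014,0.0,-0.007],[-0.015,0.0,-0.005],[-0.016,0.0,-0.004],[-0.016,0.0,-0.001],[-0.011,0.0,0.002],[-0.014,0.0,0.004],[-0.013,0.0,0.006],[-0.012,0.0,0.007],[-0.011,0.0,0.009],[-0.009,0.0,0.01]]
"delta_rot": [[-0.0,-0.1,-0.0],[-0.0,0.0,-0.0],[-0.0,0.0,-0.0],[-0.0,0.0,-0.0],[-0.0,0.0,-0.0],[-0.0,0.0,-0.0],[-0.0,0.0,-0.0],[-0.0,0.0,-0.0],[-0.0,0.0,-0.0],[-0.0,0.0,-0.0],[-0.0,0.0,-0.0],[-0.0,0.0,-0.0],[-0.0,0.0,-0.0],[-0.0,0.0,-0.0]]
```

Request:
{"name": "play_rows", "arguments": {"translation": [[-0.015,0,-0.002],[-0.012,0,-0.012],[-0.012,0,-0.01],[-0.014,0,-0.009],[-0.014,0,-0.007],[0,0,0]], "delta_rot": [[0,0,0],[0,0,0],[0,0,0],[0,0,0],[0,0,0],[0,0,0]], "grip": [-1,-1,-1,-1,-1,-1]}}

```text
clock: 28.28
tool_pos: [0.5448, -0.2194, 0.2005]
eef_rot: [0.868, 0.317, 0.359, -0.133]
contact_force: [-0.0, -0.4, -0.3]
opening: 0.005
finger_force: 0.0
```

Run:
```python
from shut import *
ts=np.linspace(1.63,.785,8)
p,q=pose();print(p,tc(E(ts[4])+.012*d),np.degrees((Q.inv()*q).as_rotvec()).round(2),r.get_state()['contact_force'].round(1),r.get_state()['q'].round(2))
c=cal('wrist');r.snapshot('wrist')
for dd in r.silhouettes('wrist','flap')[:2]:
    m=dd['pixels'];ys,xs=np.nonzero(m);print(dd['confidence'],xs.min(),xs.max(),ys.min(),ys.max())
for t in (ts[4],1.66): print(proj(c,[cw(*(lambda k:(k[0],y,k[1]))(L(t,rho))) for rho in (.116,.134) for y in (.033,.067,-.067)]).round().tolist())
W=[(tc(E(t)+.012*d),Q,.022) for t in ts[5:]]+[(tc(E(t,.105+.017*t/.785)),Q,.022) for t in np.linspace(.7,.08,6)]
plan(W)
```

```text
[ 0.5448292  -0.21939779  0.20051913] [ 0.54645447 -0.21767083  0.20243095] [-0.03  0.04  0.31] [-0.  -0.4 -0.3] [ 1.03  0.95 -0.72  1.97 -0.94  0.23  0.66]
0.64 168 459 308 359
[[230.0, 357.0], [144.0, 358.0], [483.0, 356.0], [220.0, 367.0], [123.0, 368.0], [503.0, 366.0]]
[[237.0, 219.0], [160.0, 219.0], [466.0, 217.0], [231.0, 192.0], [146.0, 192.0], [479.0, 191.0]]
9 rows
"translation": [[-0.014,0.0,-0.006],[-0.016,0.0,-0.003],[-0.016,0.0,-0.002],[-0.01,0.0,0.002],[-0.015,0.0,0.005],[-0.013,0.0,0.006],[-0.012,0.0,0.007],[-0.011,0.0,0.009],[-0.009,0.0,0.009]]
"delta_rot": [[-0.0,-0.1,-0.2],[-0.0,-0.0,0.0],[-0.0,-0.0,0.0],[-0.0,-0.0,0.0],[-0.0,-0.0,0.0],[-0.0,-0.0,0.0],[-0.0,-0.0,0.0],[-0.0,-0.0,0.0],[-0.0,-0.0,0.0]]
```

Request:
{"name": "play_rows", "arguments": {"translation": [[-0.014,0,-0.006],[-0.016,0,-0.003],[-0.016,0,-0.002],[-0.01,0,0.002],[-0.015,0,0.005],[-0.013,0,0.006],[-0.012,0,0.007],[0,0,0]], "delta_rot": [[0,0,-0.2],[0,0,0],[0,0,0],[0,0,0],[0,0,0],[0,0,0],[0,0,0],[0,0,0]], "grip": [-1,-1,-1,-1,-1,-1,-1,-1]}}

```text
clock: 29.38
tool_pos: [0.4995, -0.2574, 0.1261]
eef_rot: [0.866, 0.319, 0.36, -0.134]
contact_force: [0.4, 0.2, 1.2]
opening: 0.007
finger_force: 0.0
```

Run:
```python
from shut import *
p,q=pose();s=r.get_state();print(p,np.degrees((Q.inv()*q).as_rotvec()).round(2),s['contact_force'].round(1),s['q'].round(2))
x=(p[:2]-CC)@[np.cos(YAW),np.sin(YAW)]; C=np.array([x,p[2]])-.009*n+.064*d; print('corner',C,'theta~',np.arctan2(C[1]-.0395,.058-C[0]))
W=[(tc(E(t,.105)),Q,.012) for t in (.2,.1,.03)]
plan(W)
```

```text
[ 0.49951138 -0.25735911  0.12614496] [0.08 0.18 0.03] [0.4 0.2 1.2] [ 1.16  1.11 -0.75  1.99 -0.88  0.17  0.79]
corner [-0.0464265   0.07452666] theta~ 0.32362667903771286
4 rows
"translation": [[-0.004,0.0,0.006],[-0.004,0.0,0.006],[-0.009,0.0,0.006],[-0.006,0.0,0.004]]
"delta_rot": [[-0.0,-0.1,-0.0],[-0.1,-0.1,-0.0],[0.0,0.0,-0.0],[0.0,0.0,-0.0]]
```

Request:
{"name": "play_rows", "arguments": {"translation": [[-0.004,0,0.006],[-0.004,0,0.006],[-0.009,0,0.006],[-0.006,0,0.004],[0,0,0],[0,0,0]], "delta_rot": [[0,0,0],[0,0,0],[0,0,0],[0,0,0],[0,0,0],[0,0,0]], "grip": [-1,-1,-1,-1,-1,-1]}}

```text
clock: 30.12
tool_pos: [0.4995, -0.2578, 0.0956]
eef_rot: [0.866, 0.32, 0.36, -0.133]
contact_force: [-0.1, 1.3, 0.7]
opening: 0.005
finger_force: 0.0
```

```bash
cat > st.py <<'E'
from shut import *
p,q=pose();s=r.get_state();print(p,np.degrees((Q.inv()*q).as_rotvec()).round(2),s['contact_force'].round(1),s['q'].round(2))
x=(p[:2]-CC)@[np.cos(YAW),np.sin(YAW)]; C=np.array([x,p[2]])-.009*n+.064*d; print('corner',C,'theta~',np.arctan2(C[1]-.0395,.058-C[0]))
E
python3 st.py
```

```text
[ 0.49946842 -0.25775388  0.09563029] [ 0.04  0.18 -0.07] [-0.1  1.3  0.7] [ 1.17  1.18 -0.77  1.98 -0.87  0.12  0.83]
corner [-0.04671531  0.04401199] theta~ 0.04306148511919556
```

Request:
{"name": "play_rows", "arguments": {"translation": [[-0.002,0,0.002],[-0.001,0,0.001],[0,0,0]], "delta_rot": [[0,0,0],[0,0,0],[0,0,0]], "grip": [-1,-1,-1]}}

```text
clock: 30.5
tool_pos: [0.4998, -0.2577, 0.0918]
eef_rot: [0.866, 0.32, 0.361, -0.133]
contact_force: [-0.9, 0.1, 1.5]
opening: 0.008
finger_force: 1.0
```

```bash
python3 st.py
```

```text
[ 0.49976173 -0.25771236  0.09176116] [ 0.02  0.22 -0.1 ] [-0.9  0.1  1.5] [ 1.17  1.19 -0.77  1.98 -0.87  0.11  0.84]
corner [-0.04646518  0.04014286] theta~ 0.006153751388586495
```

Request:
{"name": "play_rows", "arguments": {"translation": [[-0.001,0,0.001],[-0.0005,0,0.0005],[0,0,0]], "delta_rot": [[0,0,0],[0,0,0],[0,0,0]], "grip": [-1,-1,-1]}}

```text
clock: 30.88
tool_pos: [0.4999, -0.2576, 0.0909]
eef_rot: [0.865, 0.32, 0.362, -0.133]
contact_force: [-6.9, -3.2, 9.3]
opening: 0.007
finger_force: 5.2
```

```bash
python3 st.py
```

```text
[ 0.4998877  -0.25764291  0.09088385] [ 0.02  0.32 -0.15] [-6.9 -3.2  9.3] [ 1.17  1.19 -0.77  1.98 -0.87  0.11  0.84]
corner [-0.04632426  0.03926555] theta~ -0.00224735453016064
```

Request:
{"name": "play_rows", "arguments": {"translation": [[-0.001,0,0.001],[0,0,0],[0.02,0,-0.02],[0.02,0,-0.05],[0,0,-0.055],[0,0,0],[0,0,0]], "delta_rot": [[0,0,0],[0,0,0],[0,0,0],[0,0,0],[0,0,0],[0,0,0],[0,0,0]], "grip": [-1,-1,-1,-1,-1,-1,-1]}}

```text
clock: 31.75
tool_pos: [0.4538, -0.2963, 0.2043]
eef_rot: [0.866, 0.32, 0.361, -0.133]
contact_force: [-0.1, 0.3, -0.0]
opening: 0.002
finger_force: 0.0
```

Run:
```python
from shut import *
from fit import *
p,q=pose();s=r.get_state();print(p,s['contact_force'].round(1),s['clock'])
c=cal('wrist');im=r.snapshot('wrist');cv2.imwrite('pics/w10.png',im)
g=cv2.GaussianBlur(cv2.cvtColor(im,cv2.COLOR_BGR2GRAY).astype(np.float32),(3,3),0)
for t in (0,.03,.06):
    x,z=L(t); print('pred lip lower',t,proj(c,[cw(x,.033,z),cw(x,-.033,z)]).round(1).tolist(),'top',proj(c,[cw(x,.033,z+.004),cw(x,-.033,z+.004)]).round(1).tolist())
for dd in r.silhouettes('wrist','flap')[:2]:
    m=dd['pixels'];ys,xs=np.nonzero(m);print(dd['confidence'],xs.min(),xs.max(),ys.min(),ys.max()); row=ys.max()-3; print(row,xs[ys==row].min(),xs[ys==row].max())
# lip front edge profile along columns
u=int(proj(c,[cw(*[L(0)[0],0,L(0)[1]])])[0][0])
for k in (u-40,u-20,u,u+20,u+40):
    col=np.diff(g[150:300,k]); print(k,[(150+int(i),int(col[i])) for i in np.argsort(-abs(col))[:4]])
for n_ in ('top',):
    r.snapshot(n_); 
    for t_ in ('tape_roll','cutter','brick','drive','spacer_4'): print(t_,[(np.round(d_['point'],3).tolist(),round(d_['confidence'],2)) for d_ in r.look_for(n_,t_)])
```

```text
[ 0.45377975 -0.29633771  0.20429359] [-0.1  0.3 -0. ] 31.75
pred lip lower 0 [[263.9, 347.0], [364.5, 347.2]] top [[263.2, 345.4], [365.2, 345.6]]
pred lip lower 0.03 [[263.2, 345.3], [365.2, 345.5]] top [[262.6, 343.6], [365.8, 343.8]]
pred lip lower 0.06 [[262.6, 343.3], [365.8, 343.5]] top [[262.0, 341.6], [366.5, 341.8]]
274 [(174, -27), (233, -24), (234, -24), (238, 23)]
294 [(234, -25), (185, 24), (179, -24), (177, -24)]
314 [(234, -26), (238, 26), (180, -25), (179, -25)]
334 [(234, -27), (185, 25), (233, -24), (179, -24)]
354 [(174, -34), (234, -28), (238, 26), (179, -24)]
tape_roll [([0.707, -0.248, 0.018], 0.65)]
cutter [([0.596, -0.498, 0.016], 0.77)]
brick [([0.695, 0.024, 0.04], 0.79)]
drive []
spacer_4 [([0.292, -0.233, 0.004], 0.56)]
```

```bash
python3 -c "
from plant import r
print(r.finish_job())"
```

```text
the job is handed in; nothing more can be done
None
```

I handed the job in at about 32 s: the flap was stood upright, the 8 mm spacer put on the 12 mm one, the drive laid flat on them between the ribs, and the flap pressed shut (the fingertip stopped at flap-top height against about 9 N; I had no clear picture of the shut lip); the tape roll, cutter and brick were not moved, and I viewed 11 pictures, one over the limit of 10.

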